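Pack the screen printer's caddy for the next job

ROBOT

A 7-joint arm with a two-finger parallel gripper is mounted at the origin on a cart in front of the work surface, level with it; the furniture and walls round the work are solid. World frame = base frame: x ahead of the robot, y to its left, z up, the work surface at z = 0. Lengths are in m, angles in rad, forces in N, time in s.
With the tool pointing down it reaches from about 0.425 to 1.025 m from the base axis. Payload 3.6 kg.
Tool frame: the origin (TCP) lies midway between the tips of the shut fingers; the grasp point (between the pads) lies 19 mm behind it; z points along the fingers, y is the line along which they close (so a half turn about z gives the same grasp; the last joint's range is limited). The gripper opens to 85 mm and grips with 20 to 120 N. Pads are 22 mm wide; open, the fingers measure 114 mm over their backs; the gripper's body (76 mm by 85 mm) begins 54 mm behind the grasp point. The pads swing forward as they close: fully open they stand 13 mm farther back than shut.
Start: joints at [-1.262, 0.591, 0.048, 1.609, -0.033, 0.943, -0.034], TCP at [0.284, 0.667, 0.231] pointing down, gripper open.
Joint ranges: [-2.69, 2.69], [-0.47, 2.24], [-1.27, 1.36], [0.19, 2.51], [-1.53, 4.68], [0.08, 2.07], [-3.09, 3.09]. Speed limits (rad/s): [2.57, 2.57, 3.14, 3.14, 3.14, 3.14, 3.14].

INTERFACE

Orientations are given as a unit quaternion [x, y, z, w].
In Python, from rig import * gives the robot as it stands. The module is installed in compiled form; this text tells all that it offers.
- The arm moves only by the shell command python3 -m inch 'ROWS' [FORCE]. ROWS is JSON, a list of rows, each an object with "dr": the turn, a rotation vector about the tool's x, y, z in rad, a list of three; "linear": the shift along the tool's x, y, z in m, a list of three; "gripper": the opening in per cent of the stroke, from 0 (shut) to 100 (fully open). In form: [{"dr": [rx, ry, rz], "linear": [dx, dy, dz], "gripper": gripper}, ...]. A call has 1 to 10 rows; each row is the pose to reach, as a shift and turn from the pose commanded when the call began, along the tool's axes at that moment; what a row does not reach only later rows make up. A row lasts 1/8 s, in which the tool goes at most 62.5 mm and 10.7 degrees, less where a joint would pass 70% of its speed; a pose out of reach is approached as far as the arm can. A call with a gripper value outside its range is refused whole. The fingers move at their own pace and stop on an object; FORCE is the grip in N (left out, the last holds). Time passes only in rows, so rows that repeat a pose let the fingers close. It gives the time, the measured TCP pose, the force, the opening and the grip force at its end, in the units of the state.
- get_state(): the state, without advancing time (a new reading comes with each control period).
- snapshot(name): name is "scene" or "top" or "wrist"; returns the picture (400x640x3 uint8, red, green, blue); there is no depth.
- camera_info(name): a dict with "K" (3x3 intrinsics, pixels), "origin" and "rotation" of the camera in the world; the wrist camera has in their place "mount" (4x4, takes a point from camera to tool coordinates, whose origin is the TCP and whose axes are the flange's). Camera axes: x right, y down, z forward; pixel columns grow to the right and rows downward; lengths in m; the calibration is good to about 2 mm. A picture is of the moment at which its call begins: read the wrist's pose just before it. camera_info takes no time and is no camera call.
- job_done(): hands the job in; it is judged then, once.
The state is a dict: "t": time; "q": joint angles; "dq": joint speeds; "tau": joint torques, N m; "position": TCP position; "tcp_rot": TCP orientation; "wrist_force": force on the tool from outside, world axes, zero at the start; "wrist_torque": the same for the moment, N m; "gripper_width": opening from 0.0 (shut) to 1.0 (fully open); "grip_force": force on a finger pad.
Only numpy, scipy, OpenCV 4.12 (cv2) and the standard library are available. Lean on these libraries where they do the work, as an engineer would, in place of code of your own. Each camera call takes 0.05 s, during which the arm holds its last target. There are 200 camera calls.

TASK

Pack the printer's caddy for the next job: put the ink pot, the slim hardener pot, the small wash bottle and the narrow roll of masking tape each into the insert of the caddy that is made for it, fully down and straight. Lower them in, do not drop them, and keep the pots and the bottle upright all the way. The big wash bottle and the wide yellow tape do not go along: leave them standing where they are.

Things in the scene. Friction and masses are not known exactly. Their poses are not given: they have to be found in the camera images.
- ink_pot: ink pot to be packed: squat round pot with a screw lid, the broader of the two pots, 60 mm diameter, 62 mm high (lid 57 mm diameter, top 12 mm), about 0.19 kg, standing upright. Origin: centre of the underside; z up. It and the other small things stand near the robot, on the bench or on the brown side stand at its left, whose top is level with the bench; a fixed filled bag of caps, up to 0.10 m high, lies between (about y = -0.10 to 0.22 m).
- hardener_pot: hardener pot to be packed: slim round pot with a screw lid, 38 mm diameter, 66 mm high, about 0.05 kg, standing upright. Origin: centre of the underside; z up.
- small_bottle: small wash bottle to be packed: white soft bottle with a thin bent spout, round body 45 mm diameter up to about 75 mm above its foot, then a shoulder, a collar 21 mm wide from 84 to 97 mm and the spout up to 128 mm; about 0.11 kg, standing upright. Origin: on the underside, but NOT on the body's axis: the axis of the round body passes through x = -12.5 mm, y = 0 of its own frame; the spout bends out along +x; z up. Grip round the body.
- masking_tape: narrow roll of masking tape to be packed: flat ring lying on its side face, 69 mm outside diameter, 25 mm high, clear bore about 46 mm, about 0.05 kg. Origin: centre of the underside; z up.
- pot_cup: insert for the ink pot: round cup, the widest, 76 mm inside diameter, wall 3 mm. The caddy is a fixed square sheet-metal tray, 184 x 184 mm with a rim 22 mm high and a low wire grip at two ends; four grey inserts sit in it in a 2 x 2 pattern with 88 mm between centres, turned with the tray, and which insert is in which seat differs from start to start. Origin: centre of the insert's underside (5 mm above the bench); the cup's floor is at z = 5 mm, its rim at z = 23 mm.
- hardener_cup: insert for the hardener pot: round cup, 52 mm inside diameter, wall 3 mm, in the same caddy. Origin: centre of the insert's underside; floor at z = 5 mm, rim at z = 23 mm.
- bottle_sleeve: insert for the small wash bottle: square sleeve, 62 x 62 mm inside, wall 3 mm, in the same caddy. Origin: centre of the insert's underside; floor at z = 5 mm, rim at z = 35 mm.
- tape_spindle: insert for the masking tape: round platform 72 mm in diameter with a stub post 29 mm thick with a tapered end in its centre, in the same caddy; the roll lies flat on the platform with the post in its bore. Origin: centre of the insert's underside; platform top at z = 23 mm, post top at z = 40 mm.
- yellow_tape: look-alike that stays: wide roll of yellow packing tape lying on its side face, 93 mm outside diameter, 47 mm high, loose. Origin: centre of the underside; z up.
- big_bottle: look-alike that stays: big white wash bottle with a straight spout, 83 mm diameter, body and collar 176 mm high, 229 mm with the spout, loose, standing upright. Origin: centre of the underside; z up.
There are look-alikes about, which are no part of the job. Leave any turquoise look-alike of the masking_tape alone.

How it is judged:
At the end, for the whole second after the job is handed in: Pots and small bottle stand at rest on the floors of their own inserts, the masking tape flat on its spindle (4 mm in height, 14 mm sideways, bottle origin 26 mm, 7 degrees); the yellow tape and the big bottle are upright, within 30 mm of their starts (horizontal distance between ink_pot and pot_cup below 0.014 m and z of ink_pot in the frame of pot_cup between 0.001 and 0.009 m and angle between each of ink_pot, hardener_pot, small_bottle, masking_tape, yellow_tape, big_bottle's own z axis and vertical below 0.12 rad and linear speed of each of ink_pot, hardener_pot, small_bottle, masking_tape below 0.02 m/s and horizontal distance between hardener_pot and hardener_cup below 0.014 m and z of hardener_pot in the frame of hardener_cup between 0.001 and 0.009 m and horizontal distance between small_bottle and bottle_sleeve below 0.026 m and z of small_bottle in the frame of bottle_sleeve between 0.001 and 0.009 m and horizontal distance between masking_tape and tape_spindle below 0.014 m and z of masking_tape in the frame of tape_spindle between 0.019 and 0.027 m and distance of each of yellow_tape, big_bottle from where it was at the start of the episode below 0.03 m); the robot touches nothing.
It fails at once if a pot or the small bottle is tipped by more than about 40 degrees (angle between any of ink_pot, hardener_pot, small_bottle's own z axis and vertical above 0.7 rad).
It fails at once if a thing is dropped or thrown into its holder (faster than 0.9 m/s there, a fall of some 4 cm) ((horizontal distance between ink_pot and pot_cup below 0.03 m and z of ink_pot in the frame of pot_cup below 0.05 m and linear speed of ink_pot above 0.9 m/s) or (horizontal distance between hardener_pot and hardener_cup below 0.03 m and z of hardener_pot in the frame of hardener_cup below 0.05 m and linear speed of hardener_pot above 0.9 m/s) or (horizontal distance between small_bottle and bottle_sleeve below 0.03 m and z of small_bottle in the frame of bottle_sleeve below 0.05 m and linear speed of small_bottle above 0.9 m/s) or (horizontal distance between masking_tape and tape_spindle below 0.03 m and z of masking_tape in the frame of tape_spindle below 0.05 m and linear speed of masking_tape above 0.9 m/s)).
It fails at once if the wide yellow tape or the big wash bottle is pushed away by more than 3 cm or knocked over (distance of any of yellow_tape, big_bottle from where it was at the start of the episode above 0.03 m or angle between any of yellow_tape, big_bottle's own z axis and vertical above 0.5 rad).
It also fails if it takes over 96 s, if anything falls off the work surface, if the arm or the gripper's body presses on something with over 40 N, if the wrist force passes 120 N, or if a joint passes its speed limit or range.

## Working session

There is one attempt and no reset: what is moved stays moved. The work goes in short steps, Python scripts to look and compute and a shell command to move; the robot and the scene stay as the last step left them, time stands still between calls to the robot, and variables do not carry over. Pictures are saved under pics/ and viewed, at most 21 in all, crops included, and the job is handed in when it is done.

```bash
mkdir -p pics; cat > h.py <<'E'
from rig import *
import numpy as np, cv2
from scipy.spatial.transform import Rotation as R
def snap(n,f):
    im=snapshot(n); cv2.imwrite(f'pics/{f}.png',im[:,:,::-1]); return im
E
python3 - <<'E'
from h import *
np.set_printoptions(precision=4,suppress=True)
for n in('scene','top','wrist'):
    c=camera_info(n); print(n,{k:np.array(v).tolist() for k,v in c.items()})
s=get_state(); print(s)
a=[snap(n,n+'0') for n in('scene','top')]
E
```

```text
scene {'K': [[454.9987282168874, 0.0, 310.39249477117824], [0.0, 454.9987282168874, 201.9746488627166], [0.0, 0.0, 1.0]], 'origin': [-0.3488600850105129, -0.8011537110697288, 1.0938699980826254], 'rotation': [0.819637627062543, -0.3953033536208216, 0.17229825125333717, -0.3771508074158892]}
top {'K': [[501.65173172031814, 0.0, 327.60897439116235], [0.0, 501.65173172031814, 199.70943671664597], [0.0, 0.0, 1.0]], 'origin': [0.2539383445696362, -0.03971305471635031, 1.4743780369120172], 'rotation': [0.7287365789333897, -0.6743179060624331, 0.08350693492278714, -0.08523468723375786]}
wrist {'K': [[318.6451298916045, 0.0, 315.2740554623673], [0.0, 318.6451298916045, 203.7685457585201], [0.0, 0.0, 1.0]], 'mount': [[-0.001126342794353581, -0.9639198130844623, -0.26619039294295127, 0.06718076474103717], [0.9999990581537103, -0.000876945167460426, -0.0010557740589395355, -7.387609329145839e-05], [0.0007842471548367499, -0.2661913313960213, 0.963919892961034, -0.14189605571339522], [0.0, 0.0, 0.0, 1.0]]}
{'t': 0.0, 'q': array([-1.2625,  0.5921,  0.0483,  1.6098, -0.0333,  0.9427, -0.0337]), 'dq': array([-0.0004, -0.0007, -0.0008,  0.0015, -0.0005, -0.0008,  0.0019]), 'tau': array([  0.0007, -54.8683,   1.5464, -19.8125,   0.0093,   0.0086,
         0.    ]), 'position': array([0.2832, 0.6665, 0.2301]), 'tcp_rot': array([ 0.1995,  0.9799, -0.0011, -0.0002]), 'wrist_force': array([ 0.2366, -0.3549, -0.5281]), 'wrist_torque': array([-0.0118,  0.0667, -0.0008]), 'grip_force': 0.0, 'gripper_width': 0.9961477697336379}
```

View pics/top0.png

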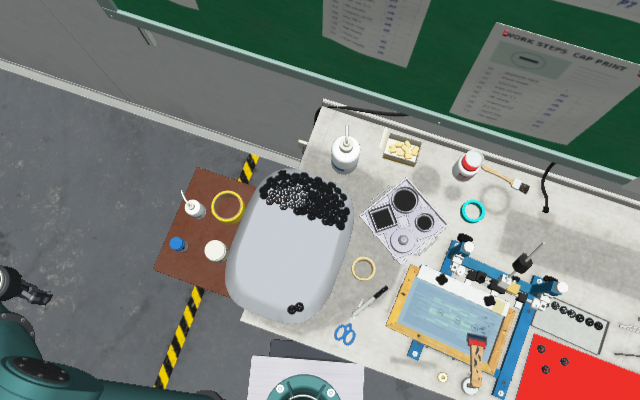

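View pics/scene0.png

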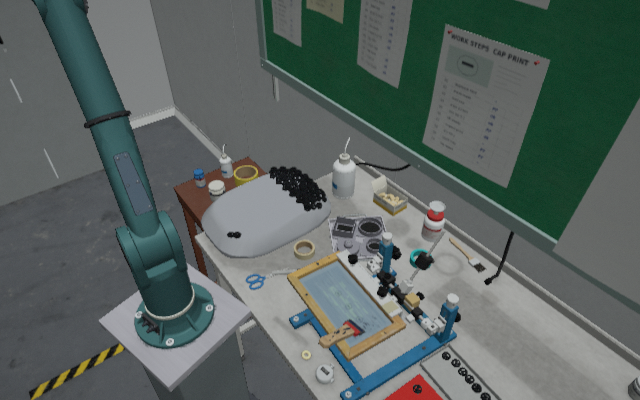

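Top view: the small bottle is at (194,208), yellow tape (227,206), blue-lidded hardener pot (177,243) and white-lidded ink pot (215,250), all on the stand. In the caddy, the sleeve is at (383,217), wide cup (405,200), small cup (424,222) and spindle (402,240). The masking tape is at (363,268). The scene view agrees, with the big bottle at (344,178).

```bash
cat >> h.py <<'E'
def cam(n,s=None):
    c=camera_info(n); K=np.array(c['K'])
    if n!='wrist': return K,np.array(c['origin']),R.from_quat(c['rotation']).as_matrix()
    s=s or get_state(); M=np.array(c['mount']); T=R.from_quat(s['tcp_rot']).as_matrix()
    return K,np.array(s['position'])+T@M[:3,3],T@M[:3,:3]
def ray(C,uv):
    d=C[2]@np.linalg.inv(C[0])@[uv[0],uv[1],1]; return C[1],d/np.linalg.norm(d)
def plane(C,uv,z):
    o,d=ray(C,uv); return o+d*(z-o[2])/d[2]
def tri(*cu):
    A=0;b=0
    for C,uv in cu:
        o,d=ray(C,uv);P=np.eye(3)-np.outer(d,d);A=A+P;b=b+P@o
    X=np.linalg.solve(A,b); return X,[np.linalg.norm((np.eye(3)-np.outer(ray(C,u)[1],ray(C,u)[1]))@(X-ray(C,u)[0])) for C,u in cu]
def proj(C,X):
    p=C[0]@(C[2].T@(np.array(X)-C[1])); return p[:2]/p[2]
np.set_printoptions(precision=4,suppress=True)
E
python3 - <<'E'
from h import *
t=cam('top')
for n,uv,z in [('sb',(194,208),.09),('yt',(227,206),.047),('hp',(177,243),.066),('ip',(215,250),.062),('slv',(383,217),.04),('pc',(405,200),.028),('hc',(424,222),.028),('sp',(402,240),.045),('mt',(363,268),.025)]: print(n,plane(t,uv,z))
s=get_state(); w=snap('wrist','w0')
print(s['position'])
T=cv2.imread('pics/top0.png');S=cv2.imread('pics/scene0.png')
up=lambda im,x,y,w,h:cv2.resize(im[y:y+h,x:x+w],(400,300),interpolation=cv2.INTER_CUBIC)
W=cv2.resize(cv2.imread('pics/w0.png'),(400,300))
cv2.imwrite('pics/m0.png',np.vstack([np.hstack([up(T,344,165,120,90),up(S,290,190,120,90)]),np.hstack([up(S,170,140,120,90),W])]))
E
```

```text
sb [0.5376 0.3511 0.09  ]
yt [0.5599 0.2684 0.047 ]
hp [0.4382 0.3916 0.066 ]
ip [0.4273 0.2831 0.062 ]
slv [ 0.5642 -0.1879  0.04  ]
pc [ 0.6234 -0.2517  0.028 ]
hc [ 0.5612 -0.3101  0.028 ]
sp [ 0.4998 -0.2453  0.045 ]
mt [ 0.4132 -0.1395  0.025 ]
[0.2832 0.6666 0.2302]
```

View pics/m0.png

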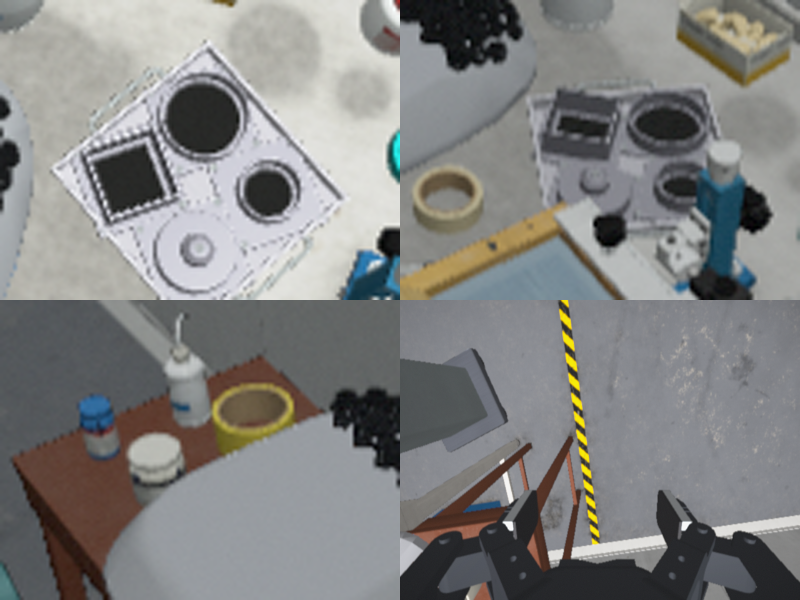

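The montage confirms the insert layout: square sleeve left, wide cup top, small cup right, spindle at the bottom. The bottle's spout points away from the robot. Next I go above the stand for a wrist look.

```bash
cat >> h.py <<'E'
def go(pos,az=None,tilt=0,s=None):
    """az: azimuth (deg) of tool y with tool pointing down; tilt (deg): about tool y"""
    s=s or get_state(); T=R.from_quat(s['tcp_rot'])
    if az is None: Q=T
    else:
        a=np.radians(az); y=[np.cos(a),np.sin(a),0]; z=[0,0,-1]; x=np.cross(y,z)
        Q=R.from_matrix(np.array([x,y,z]).T)*R.from_rotvec([0,np.radians(tilt),0])
    d=np.array(pos)-s['position']
    print('lin',T.inv().apply(d),'|%.3f|'%np.linalg.norm(d),'dr',(T.inv()*Q).as_rotvec(),'q',s['q'],'t %.2f'%s['t'])
E
python3 -c "
from h import *
go([.45,.31,.30],0)"
```

```text
lin [-0.2929 -0.2632 -0.0691] |0.400| dr [-0.0015  0.0011  1.1691] q [-1.2625  0.5919  0.0483  1.6095 -0.0333  0.9427 -0.0337] t 0.15
```

```bash
python3 -m inch '[{"dr":[0,0,1.17],"linear":[-0.293,-0.263,-0.07],"gripper":100},{"dr":[0,0,1.17],"linear":[-0.293,-0.263,-0.07],"gripper":100},{"dr":[0,0,1.17],"linear":[-0.293,-0.263,-0.07],"gripper":100},{"dr":[0,0,1.17],"linear":[-0.293,-0.263,-0.07],"gripper":100},{"dr":[0,0,1.17],"linear":[-0.293,-0.263,-0.07],"gripper":100},{"dr":[0,0,1.17],"linear":[-0.293,-0.263,-0.07],"gripper":100},{"dr":[0,0,1.17],"linear":[-0.293,-0.263,-0.07],"gripper":100},{"dr":[0,0,1.17],"linear":[-0.293,-0.263,-0.07],"gripper":100},{"dr":[0,0,1.17],"linear":[-0.293,-0.263,-0.07],"gripper":100}]' 40
python3 - <<'E'
from h import *
import json
s=get_state(); im=snap('wrist','w1'); print(s['position'],s['q'],s['t'])
json.dump({k:s[k].tolist() for k in('position','tcp_rot')},open('w1.json','w'))
E
```

```text
t: 1.27
position: [0.4492, 0.3128, 0.3008]
tcp_rot: [0.706, 0.708, -0.0, -0.001]
wrist_force: [-0.6, 0.1, -0.2]
gripper_width: 0.999
grip_force: 0.0
[0.4492 0.3128 0.3008] [-1.0166  0.3049  0.4167  1.9509 -0.1552  0.917  -0.5192] 1.275
```

View pics/w1.png

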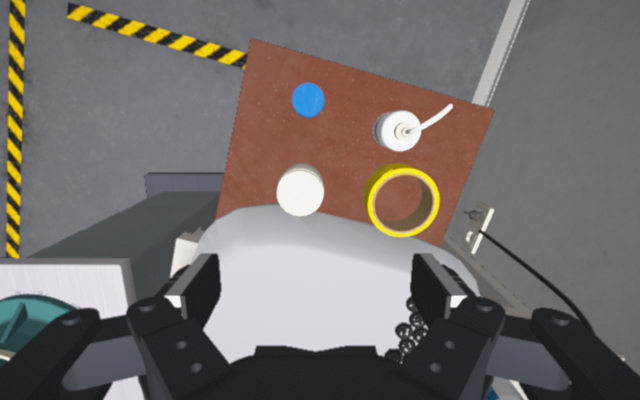

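Wrist view: ink lid (300,190) close to the bag, blue lid (308,99), bottle collar (406,131) with spout tip (451,107), and yellow ring (403,201). I triangulate these against the fixed cameras.

```bash
cat >> h.py <<'E'
def blob(im,lo,hi,seed,ell=True):
    m=cv2.inRange(cv2.cvtColor(im,cv2.COLOR_RGB2HSV),np.array(lo),np.array(hi))
    m=cv2.morphologyEx(m,cv2.MORPH_CLOSE,np.ones((3,3)))
    best=None
    for c in cv2.findContours(m,cv2.RETR_EXTERNAL,cv2.CHAIN_APPROX_NONE)[0]:
        if len(c)<8: continue
        e=cv2.fitEllipse(cv2.convexHull(c) if len(cv2.convexHull(c))>5 else c); d=np.hypot(*(np.array(e[0])-seed))
        if best is None or d<best[0]: best=(d,e,c)
    return best[1:]
def rd(f): return cv2.imread(f'pics/{f}.png')[:,:,::-1].copy()
E
python3 - <<'E'
from h import *
import json
s={k:np.array(v) for k,v in json.load(open('w1.json')).items()}
W=cam('wrist',s);T=cam('top');S=cam('scene');w,t,sc=rd('w1'),rd('top0'),rd('scene0')
BL=((95,120,90),(118,255,255)); WH=((0,0,195),(180,40,255)); YE=((22,120,110),(35,255,255))
for n,col,a,b,c,z in [('hp',BL,(308,99),(177,242),(199,172),.066),('ip',WH,(300,190),(215,250),(216,184),.062),('yt',YE,(403,201),(227,206),(246,172),.047)]:
    e=[blob(i,*col,p)[0] for i,p in((w,a),(t,b),(sc,c))]
    print(n,[np.round(x[0]+x[1],1).tolist() for x in e])
    print(' WT',*tri((W,e[0][0]),(T,e[1][0])),'WS',*tri((W,e[0][0]),(S,e[2][0])), 'pl',plane(W,e[0][0],z),plane(T,e[1][0],z))
print('collar',plane(W,(406,131),.097),'tip',plane(W,(451,107),.125))
E
```

```text
hp [[307.9, 99.5, 31.6, 33.8], [176.7, 243.3, 13.2, 14.3], [198.1, 173.3, 9.8, 10.6]]
 WT [0.44   0.3984 0.046 ] [np.float64(9.743678433027788e-05), np.float64(9.74367843302488e-05)] WS [0.439  0.3987 0.0559] [np.float64(0.001318636867380749), np.float64(0.0013186368673809346)] pl [0.4404 0.3975 0.066 ] [0.4374 0.3922 0.066 ]
ip [[299.8, 192.1, 46.8, 47.8], [214.6, 249.9, 20.3, 21.2], [345.3, 165.4, 9.6, 17.2]]
 WT [0.4291 0.2868 0.0501] [np.float64(0.00016883835703621148), np.float64(0.00016883835703622005)] WS [0.5816 0.1111 0.0961] [np.float64(0.23667185165493315), np.float64(0.23667185165493304)] pl [0.4299 0.2896 0.062 ] [0.4275 0.2841 0.062 ]
yt [[400.8, 199.6, 72.0, 76.7], [227.7, 207.0, 32.3, 34.3], [245.0, 174.0, 18.5, 25.5]]
 WT [0.5631 0.2707 0.0258] [np.float64(0.0014551002860823416), np.float64(0.0014551002860821384)] WS [0.5603 0.2744 0.0377] [np.float64(0.0010663090061245025), np.float64(0.0010663090061244977)] pl [0.5587 0.2764 0.047 ] [0.5571 0.2659 0.047 ]
collar [0.5448 0.3645 0.097 ] tip [0.5783 0.3882 0.125 ]
```

```bash
python3 -c "
from h import *
go([.429,.288,.14],0)"
```

```text
lin [-0.025  -0.0199  0.1607] |0.164| dr [-0.0012 -0.0003  0.0036] q [-1.017   0.3051  0.4165  1.9508 -0.1549  0.917  -0.5193] t 1.32
```

```bash
python3 -m inch '[{"dr":[0,0,0],"linear":[-0.025,-0.02,0.16],"gripper":100},{"dr":[0,0,0],"linear":[-0.025,-0.02,0.16],"gripper":100},{"dr":[0,0,0],"linear":[-0.025,-0.02,0.16],"gripper":100},{"dr":[0,0,0],"linear":[-0.025,-0.02,0.16],"gripper":100}]'
cat >> h.py <<'E'
import json
def wshot(f):
    s=get_state(); im=snap('wrist',f); json.dump({k:np.array(s[k]).tolist() for k in('position','tcp_rot')},open(f+'.json','w')); return im,cam('wrist',s)
def wload(f): return rd(f),cam('wrist',{k:np.array(v) for k,v in json.load(open(f+'.json')).items()})
BL=((95,120,90),(118,255,255)); WH=((0,0,195),(180,40,255)); YE=((22,120,110),(35,255,255))
E
python3 - <<'E'
from h import *
w1,C1=wload('w1'); w2,C2=wshot('w2'); print(get_state()['position'])
for n,col,p,z in [('ip',WH,(.429,.288,.062),.062),('hp',BL,(.44,.397,.066),.066),('yt',YE,(.559,.276,.047),.047)]:
    e1=blob(w1,*col,proj(C1,p))[0]; e2=blob(w2,*col,proj(C2,p))[0]
    print(n,np.round(e2[0]+e2[1],1),proj(C2,p),*tri((C1,e1[0]),(C2,e2[0])),plane(C2,e2[0],z))
E
```

```text
t: 1.82
position: [0.4271, 0.2856, 0.1385]
tcp_rot: [0.706, 0.708, -0.004, -0.001]
wrist_force: [0.6, 0.5, 0.6]
gripper_width: 1.001
grip_force: 0.0
[0.4293 0.2867 0.1404]
ip [319.9 206.1  79.4  80.9] [318.6368 209.2005] [0.4297 0.2882 0.0555] [np.float64(0.0002634849656730778), np.float64(0.00026348496567329884)] [0.4299 0.2903 0.062 ]
hp [337.4  40.6  58.5  70.3] [337.3759  39.7999] [0.4403 0.3977 0.0602] [np.float64(8.187378827421288e-05), np.float64(8.187378827424456e-05)] [0.4401 0.3965 0.066 ]
yt [483.3 215.8 119.4 136.4] [487.9449 219.0441] [0.5628 0.2733 0.0327] [np.float64(0.0006936112173020235), np.float64(0.0006936112173020121)] [0.555  0.2786 0.047 ]
```

View pics/w2.png

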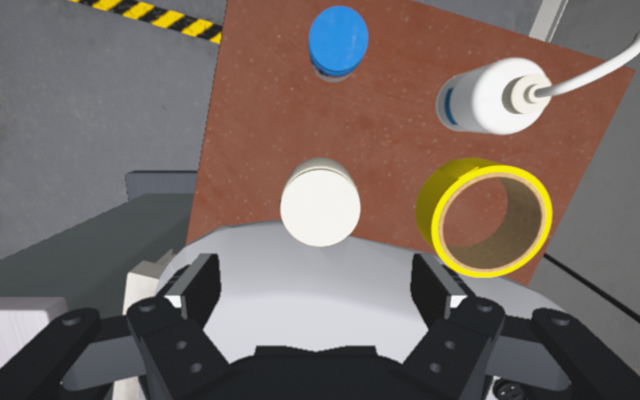

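Close wrist view: ink lid centre at (320,206), giving (0.430, 0.289) with its top about 0.06 high, which fits. Now I descend around it.

```bash
python3 -m inch '[{"dr":[0,0,0],"linear":[0.002,0.001,0.05],"gripper":100},{"dr":[0,0,0],"linear":[0.002,0.001,0.09],"gripper":100},{"dr":[0,0,0],"linear":[0.002,0.001,0.116],"gripper":100},{"dr":[0,0,0],"linear":[0.002,0.001,0.116],"gripper":100},{"dr":[0,0,0],"linear":[0.002,0.001,0.116],"gripper":45},{"dr":[0,0,0],"linear":[0.002,0.001,0.116],"gripper":45},{"dr":[0,0,0],"linear":[0.002,0.001,0.116],"gripper":45},{"dr":[0,0,0],"linear":[0.002,0.001,0.116],"gripper":45}]' 40
```

```text
t: 2.88
position: [0.4317, 0.2889, 0.0274]
tcp_rot: [0.707, 0.707, 0.001, -0.0]
wrist_force: [-0.8, 0.8, 5.6]
gripper_width: 0.683
grip_force: 41.8
```

```bash
python3 -c "
from h import *
go([.43,.289,.15],0)"
```

```text
lin [ 0.0004 -0.0016 -0.1226] |0.123| dr [ 0.0015 -0.0024 -0.0002] q [-0.8042  0.683   0.1759  2.1951 -0.3998  0.2902 -0.2831] t 2.88
```

```bash
python3 -m inch '[{"dr":[0,0,0],"linear":[0,0,-0.06],"gripper":45},{"dr":[0,0,0],"linear":[0,0,-0.12],"gripper":45},{"dr":[0,0,0],"linear":[-0.03,0.01,-0.17],"gripper":45},{"dr":[0,0,0],"linear":[-0.49,0.138,-0.23],"gripper":45},{"dr":[0,0,0],"linear":[-0.49,0.138,-0.23],"gripper":45},{"dr":[0,0,0],"linear":[-0.49,0.138,-0.23],"gripper":45},{"dr":[0,0,0],"linear":[-0.49,0.138,-0.23],"gripper":45},{"dr":[0,0,0],"linear":[-0.49,0.138,-0.23],"gripper":45},{"dr":[0,0,0],"linear":[-0.49,0.138,-0.23],"gripper":45},{"dr":[0,0,0],"linear":[-0.49,0.138,-0.23],"gripper":45}]'
python3 -m inch '[{"dr":[0,0,0],"linear":[-0.05,0,0],"gripper":45},{"dr":[0,0,0],"linear":[-0.05,0,0],"gripper":45},{"dr":[0,0,0],"linear":[-0.05,0,0],"gripper":45}]'
python3 - <<'E'
from h import *
wshot('w3'); s=get_state(); print(s['position'],s['q'])
E
```

```text
t: 4.12
position: [0.5573, -0.1622, 0.2514]
tcp_rot: [0.707, 0.707, 0.001, 0.0]
wrist_force: [0.4, 0.5, -2.4]
gripper_width: 0.685
grip_force: 45.6
t: 4.5
position: [0.5567, -0.2099, 0.2504]
tcp_rot: [0.708, 0.707, 0.001, -0.0]
wrist_force: [0.2, 1.4, -2.5]
gripper_width: 0.685
grip_force: 45.5
[ 0.557  -0.2089  0.2501] [-0.054   0.4382  0.4646  1.9066 -0.2566  0.8553  0.5432]
```

View pics/w3.png

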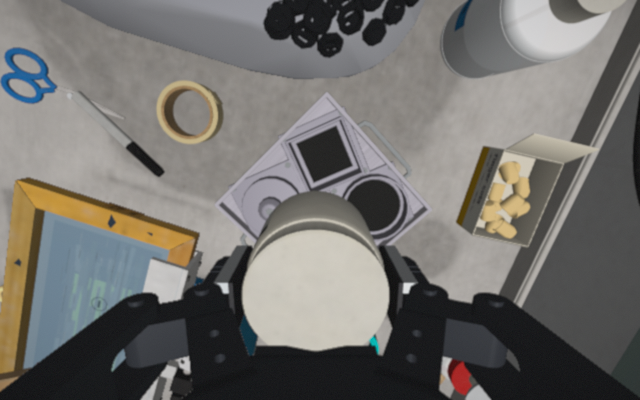

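The pot is held, and the caddy shows beyond it: tray corners at left (219,205), top (327,95) and right (428,207). The sleeve floor is at (327,154), wide cup at (376,204), spindle post at (268,208), and the masking tape ring at (189,112).

```bash
python3 - <<'E'
from h import *
w,C=wload('w3'); t=rd('top0'); T=cam('top')
for n,uv in(('L',(219,205)),('T',(327,95)),('R',(428,207))): print(n,plane(C,uv,.022))
BK=((0,0,0),(180,255,60)); B2=((0,0,0),(180,255,75))
for n,p3,pt,z in[('slv',(327,154),(383,217),.01),('pc',(376,204),(405,200),.01),('hc',None,(424,222),.01)]:
    et=blob(t,*B2,pt)[0]; print(n,'top',np.round(et[0]+et[1],1),plane(T,et[0],.01),plane(T,et[0],.028),end=' ')
    if p3:
        ew=blob(w,*BK,p3)[0]; print('w',np.round(ew[0]+ew[1],1),plane(C,ew[0],.01),plane(C,ew[0],.028),'tri',*tri((C,ew[0]),(T,et[0])))
    else: print()
print('post',plane(C,(268,208),.045),plane(T,(402,240),.045),tri((C,(268,208)),(T,(402,240))))
for c,im,p in((C,w,(189,112)),(T,t,(363,268))):
    e=blob(im,(10,40,120),(28,200,255),p)[0]; print('tape',np.round(e[0]+e[1],1),plane(c,e[0],.0125),plane(c,e[0],.025))
E
```

```text
L [ 0.4404 -0.2462  0.022 ]
T [ 0.5699 -0.1207  0.022 ]
R [ 0.6929 -0.2494  0.022 ]
slv top [392.  208.3  27.   56. ] [ 0.5993 -0.2164  0.01  ] [ 0.595  -0.2142  0.028 ] w [324.5 153.8  52.2  53.8] [ 0.5678 -0.1864  0.01  ] [ 0.5673 -0.1844  0.028 ] tri [ 0.563  -0.1833  0.1643] [np.float64(0.014379872339160143), np.float64(0.01437987233916025)]
pc top [392.  208.3  27.   56. ] [ 0.5993 -0.2164  0.01  ] [ 0.595  -0.2142  0.028 ] w [372.8 204.9  49.2  52.1] [ 0.6282 -0.2499  0.01  ] [ 0.6249 -0.2449  0.028 ] tri [ 0.5856 -0.206   0.1436] [np.float64(0.018177952098192687), np.float64(0.018177952098192847)]
hc top [425.1 221.6  13.8  16.1] [ 0.5665 -0.3167  0.01  ] [ 0.5626 -0.3133  0.028 ] 
post [ 0.503  -0.2435  0.045 ] [ 0.4998 -0.2453  0.045 ] (array([ 0.5015, -0.2466,  0.0349]), [np.float64(0.00020349745259406113), np.float64(0.00020349745259404695)])
tape [187.  111.7  60.4  66.6] [ 0.41   -0.1379  0.0125] [ 0.4148 -0.1381  0.025 ]
tape [363.2 268.4  23.6  24.3] [ 0.4133 -0.141   0.0125] [ 0.4119 -0.1402  0.025 ]
```

```bash
python3 -m inch '[{"dr":[0,0,0],"linear":[-0.04,0.072,0.05],"gripper":45},{"dr":[0,0,0],"linear":[-0.04,0.072,0.1],"gripper":45},{"dr":[0,0,0],"linear":[-0.04,0.072,0.15],"gripper":45},{"dr":[0,0,0],"linear":[-0.04,0.072,0.165],"gripper":45},{"dr":[0,0,0],"linear":[-0.04,0.072,0.165],"gripper":45}]'
python3 -c "
from h import *
go([.629,-.249,.0375],0); wshot('w4')"
```

```text
t: 5.18
position: [0.6289, -0.2491, 0.0848]
tcp_rot: [0.707, 0.707, -0.0, -0.001]
wrist_force: [0.4, -0.4, -1.4]
gripper_width: 0.685
grip_force: 45.2
lin [0.0001 0.0002 0.0473] |0.047| dr [-0.0015 -0.0011  0.0007] q [ 0.0786  0.735   0.3532  1.8238 -0.3922  0.6539  0.664 ] t 5.17
```

View pics/w4.png

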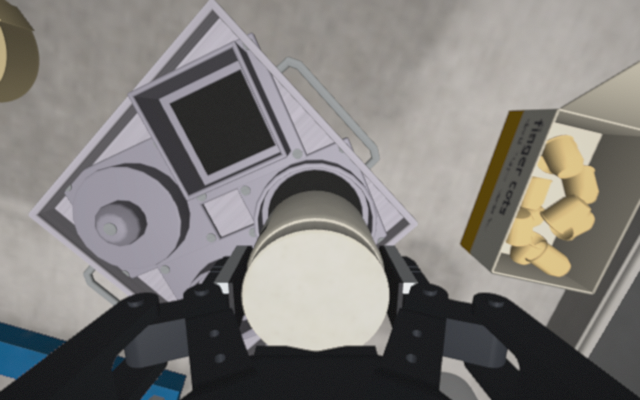

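The pot hangs over its cup, roughly centred. Tray corners L (32,214), T (212,2), R (415,222), post (119,224), sleeve floor (222,124). I check these against w3.

```bash
python3 - <<'E'
from h import *
C3=wload('w3')[1];w,C4=wload('w4')
for n,a,b in[('L',(219,205),(32,214)),('T',(327,95),(212,2)),('R',(428,207),(415,222)),('post',(268,208),(119,224))]: print(n,*tri((C3,a),(C4,b)),plane(C4,b,.045 if n=='post' else .022))
e3=blob(wload('w3')[0],(0,0,0),(180,255,60),(327,154))[0];e4=blob(w,(0,0,0),(180,255,60),(222,124))[0]
print(e3,e4,tri((C3,e3[0]),(C4,e4[0])))
for a in (0,45,90,135,180,225,270,315):
  p=np.array([.629+.038*np.cos(np.radians(a)),-.249+.038*np.sin(np.radians(a)),.028]); print(a,proj(C4,p).round(0),end=' ')
E
```

```text
L [ 0.4417 -0.2448  0.0261] [np.float64(0.0003231786507043997), np.float64(0.00032317865070426226)] [ 0.438  -0.2457  0.022 ]
T [ 0.5701 -0.1203  0.0227] [np.float64(0.0004977182399798214), np.float64(0.0004977182399797851)] [ 0.5702 -0.1197  0.022 ]
R [ 0.6977 -0.2531  0.013 ] [np.float64(0.001756091085430835), np.float64(0.0017560910854310806)] [ 0.6963 -0.2513  0.022 ]
post [ 0.5007 -0.2489  0.0299] [np.float64(0.0010566774287874886), np.float64(0.0010566774287874587)] [ 0.5105 -0.2448  0.045 ]
((324.5130310058594, 153.7559814453125), (52.20577621459961, 53.84132385253906), 161.7152099609375) ((223.2675323486328, 122.53500366210938), (93.51488494873047, 118.61817932128906), 65.92618560791016) (array([ 0.5678, -0.1864,  0.0092]), [np.float64(0.00012040168086692477), np.float64(0.00012040168086694029)])
0 [373. 222.] 45 [358. 181.] 90 [316. 164.] 135 [273. 181.] 180 [258. 222.] 225 [276. 259.] 270 [316. 274.] 315 [355. 259.]
```

Sleeve floor height comes out at 0.009 as expected, and the tray centre at about (0.567, -0.248). I lower the pot.

```bash
python3 -m inch '[{"dr":[0,0,0],"linear":[0,0.001,0.025],"gripper":45},{"dr":[0,0,0],"linear":[0,0.001,0.04],"gripper":45},{"dr":[0,0,0],"linear":[0,0.001,0.046],"gripper":45},{"dr":[0,0,0],"linear":[0,0.001,0.046],"gripper":45}]'
```

```text
t: 5.72
position: [0.6304, -0.2508, 0.0394]
tcp_rot: [0.707, 0.707, 0.0, 0.0]
wrist_force: [-0.3, -0.1, -1.3]
gripper_width: 0.686
grip_force: 45.4
```

```bash
python3 -m inch '[{"dr":[0,0,0],"linear":[0,0,0.0015],"gripper":45},{"dr":[0,0,0],"linear":[0,0,0.0025],"gripper":45},{"dr":[0,0,0],"linear":[0,0,0.0025],"gripper":45}]'
```

```text
t: 6.1
position: [0.6308, -0.2512, 0.038]
tcp_rot: [0.707, 0.707, 0.0, 0.001]
wrist_force: [-1.7, 0.7, 4.6]
gripper_width: 0.685
grip_force: 46.2
```

```bash
python3 -m inch '[{"dr":[0,0,0],"linear":[0,0,0],"gripper":85},{"dr":[0,0,0],"linear":[0,0,0],"gripper":85},{"dr":[0,0,0],"linear":[0,0,0],"gripper":85},{"dr":[0,0,0],"linear":[0,0,-0.05],"gripper":85},{"dr":[0,0,0],"linear":[0,0,-0.11],"gripper":100},{"dr":[0,0,0],"linear":[0.112,-0.217,-0.11],"gripper":100},{"dr":[0,0,0],"linear":[0.112,-0.217,-0.11],"gripper":100},{"dr":[0,0,0],"linear":[0.112,-0.217,-0.11],"gripper":100},{"dr":[0,0,0],"linear":[0.112,-0.217,-0.11],"gripper":100},{"dr":[0,0,0],"linear":[0.112,-0.217,-0.11],"gripper":100}]'
python3 - <<'E'
from h import *
w,C=wshot('w5'); s=get_state(); print(s['position'],s['q'])
w3,C3=wload('w3'); TA=((10,40,120),(28,200,255))
e3=blob(w3,*TA,(189,112))[0]; e=blob(w,*TA,proj(C,(.413,-.139,.0125)))[0]
print(e3,e,tri((C3,e3[0]),(C,e[0])),plane(C,e[0],.0125))
E
```

```text
t: 7.35
position: [0.4067, -0.1358, 0.1458]
tcp_rot: [0.707, 0.707, -0.001, -0.004]
wrist_force: [0.5, -0.6, 1.3]
gripper_width: 1.003
grip_force: 0.0
[ 0.411  -0.1375  0.1464] [-0.0942  0.4069  0.4041  2.3281 -0.357   0.4636  0.6017]
((187.0313262939453, 111.74455261230469), (60.393611907958984, 66.60426330566406), 142.76284790039062) ((325.4618835449219, 199.5941619873047), (78.7587890625, 80.61177825927734), 69.51979064941406) (array([ 0.4144, -0.1378,  0.0234]), [np.float64(0.00024954321595362723), np.float64(0.00024954321595372503)]) [ 0.4148 -0.1405  0.0125]
```

View pics/w5.png

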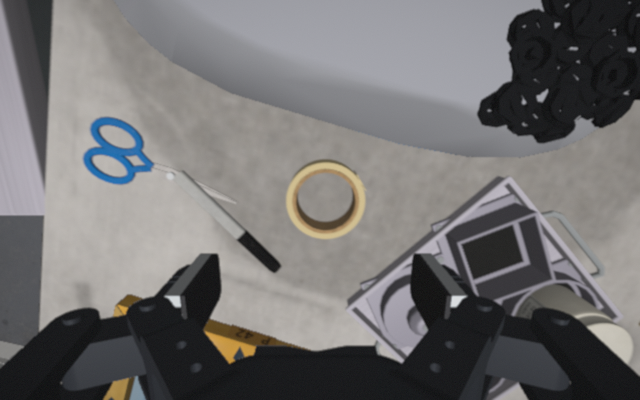

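The tape's top ring is centred at (325,200), giving (0.414, -0.138) at z = 0.023. The fingers clear the knife and the bag. Descend and grip.

```bash
python3 -m inch '[{"dr":[0,0,0],"linear":[0,0.0035,0.05],"gripper":100},{"dr":[0,0,0],"linear":[0,0.0035,0.1],"gripper":100},{"dr":[0,0,0],"linear":[0,0.0035,0.13],"gripper":100},{"dr":[0,0,0],"linear":[0,0.0035,0.147],"gripper":100},{"dr":[0,0,0],"linear":[0,0.0035,0.147],"gripper":100}]' 30
```

```text
t: 8.02
position: [0.4183, -0.1394, -0.002]
tcp_rot: [0.708, 0.706, 0.0, -0.0]
wrist_force: [-0.7, 0.4, -1.6]
gripper_width: 1.003
grip_force: 0.0
```

```bash
python3 -m inch '[{"dr":[0,0,0],"linear":[0,0,0.002],"gripper":60},{"dr":[0,0,0],"linear":[0,0,0.002],"gripper":60},{"dr":[0,0,0],"linear":[0,0,0.002],"gripper":60},{"dr":[0,0,0],"linear":[0,0,0.002],"gripper":60}]' 25; python3 -c "
from h import *
go([.505,-.248,.12],0)"
```

```text
t: 8.52
position: [0.4175, -0.1387, -0.0023]
tcp_rot: [0.707, 0.707, 0.0, 0.001]
wrist_force: [0.3, 0.8, 2.0]
gripper_width: 0.786
grip_force: 28.3
lin [-0.1093  0.0877 -0.1221] |0.186| dr [ 0.0013  0.0005 -0.0008] q [ 0.1642  0.7081  0.0721  2.3675 -0.6169  0.0807  0.8335] t 8.53
```

```bash
python3 -m inch '[{"dr":[0,0,0],"linear":[0,0,-0.05],"gripper":60},{"dr":[0,0,0],"linear":[0,0,-0.1],"gripper":60},{"dr":[0,0,0],"linear":[-0.109,0.087,-0.11],"gripper":60},{"dr":[0,0,0],"linear":[-0.109,0.087,-0.11],"gripper":60},{"dr":[0,0,0],"linear":[-0.109,0.087,-0.11],"gripper":60},{"dr":[0,0,0],"linear":[-0.109,0.087,-0.11],"gripper":60}]'
python3 - <<'E'
from h import *
w,C=wshot('w6'); s=get_state(); go([.505,-.248,.12],0); print(s['position'],s['gripper_width'])
E
```

```text
t: 9.28
position: [0.5036, -0.248, 0.1072]
tcp_rot: [0.708, 0.706, -0.0, -0.0]
wrist_force: [-0.8, 0.5, -1.2]
gripper_width: 0.782
grip_force: 29.1
lin [-0.0016  0.0027 -0.0132] |0.014| dr [-0.0024 -0.0019 -0.001 ] q [ 0.0793  0.6035  0.4155  2.0846 -0.4596  0.5447  0.8278] t 9.32
[ 0.5023 -0.2464  0.1068] 0.7841233858171897
```

View pics/w6.png

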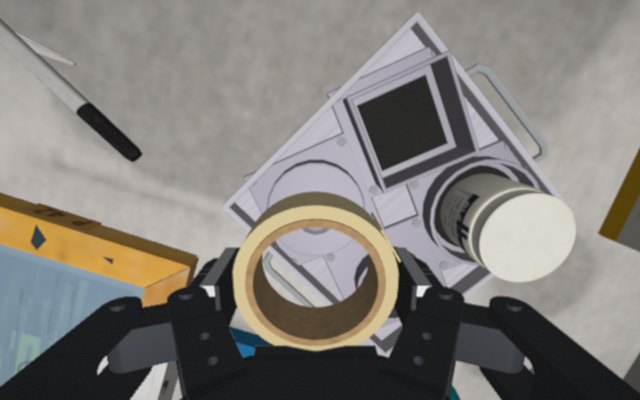

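The ink pot stands in its cup. The held tape's ring is centred near (316,285), and the platform disc behind it spans u 267 to 364 with its far edge at v 160.

```bash
python3 - <<'E'
from h import *
w,C=wload('w6'); T=cam('top')
print(plane(C,(316,285),.134), [plane(C,u,.028) for u in((267,209),(364,209),(316,160))])
e=blob(w,(0,0,0),(180,255,60),(403,122))[0]; print('slv',e,plane(C,e[0],.01))
print(*[plane(C,u,.022) for u in((224,206),(420,14))])
E
```

```text
[ 0.5039 -0.2467  0.134 ] [array([ 0.4686, -0.2458,  0.028 ]), array([ 0.5388, -0.246 ,  0.028 ]), array([ 0.5042, -0.2105,  0.028 ])]
slv ((402.2314453125, 121.51306915283203), (83.22587585449219, 103.05290985107422), 163.98130798339844) [ 0.5669 -0.1851  0.01  ]
[ 0.4359 -0.2452  0.022 ] [ 0.5704 -0.1188  0.022 ]
```

```bash
python3 -m inch '[{"dr":[0,0,0],"linear":[0,0,0.03],"gripper":60},{"dr":[0,0,0],"linear":[0,0,0.055],"gripper":60},{"dr":[0,0,0],"linear":[0,0,0.068],"gripper":60},{"dr":[0,0,0],"linear":[0,0,0.076],"gripper":60},{"dr":[0,0,0],"linear":[0,0,0.079],"gripper":60},{"dr":[0,0,0],"linear":[0,0,0.079],"gripper":60}]'
```

```text
t: 10.07
position: [0.5039, -0.2477, 0.0287]
tcp_rot: [0.707, 0.707, 0.0, 0.0]
wrist_force: [-0.2, 0.2, -0.1]
gripper_width: 0.784
grip_force: 29.1
```

```bash
python3 -m inch '[{"dr":[0,0,0],"linear":[0,0,0.002],"gripper":60},{"dr":[0,0,0],"linear":[0,0,0.003],"gripper":60},{"dr":[0,0,0],"linear":[0,0,0.003],"gripper":60}]'
```

```text
t: 10.45
position: [0.504, -0.2477, 0.0258]
tcp_rot: [0.707, 0.707, 0.0, 0.0]
wrist_force: [-1.0, -1.0, 3.6]
gripper_width: 0.78
grip_force: 29.4
```

```bash
python3 -m inch '[{"dr":[0,0,0],"linear":[0,0,0],"gripper":89},{"dr":[0,0,0],"linear":[0,0,0],"gripper":89},{"dr":[0,0,0],"linear":[0,0,0],"gripper":89},{"dr":[0,0,0],"linear":[0,0,-0.03],"gripper":89},{"dr":[0,0,0],"linear":[0,0,-0.09],"gripper":100},{"dr":[0,0,0],"linear":[0,0,-0.15],"gripper":100},{"dr":[0,0,0],"linear":[0.644,-0.064,-0.15],"gripper":100},{"dr":[0,0,0],"linear":[0.644,-0.064,-0.15],"gripper":100},{"dr":[0,0,0],"linear":[0.644,-0.064,-0.15],"gripper":100},{"dr":[0,0,0],"linear":[0.644,-0.064,-0.15],"gripper":100}]'
python3 -c "
from h import *
go([.440,.396,.15],0)"
```

```text
t: 11.7
position: [0.4789, 0.0031, 0.1755]
tcp_rot: [0.708, 0.707, 0.0, 0.0]
wrist_force: [1.4, 0.9, 0.5]
gripper_width: 1.0
grip_force: 0.0
lin [ 0.3929 -0.0394  0.0256] |0.396| dr [ 0.0006 -0.0002 -0.0013] q [-0.518   0.42    0.5472  2.2183 -0.3892  0.5939  0.3159] t 11.70
```

```bash
python3 -m inch '[{"dr":[0,0,0],"linear":[0.393,-0.039,0.02],"gripper":100},{"dr":[0,0,0],"linear":[0.393,-0.039,0.02],"gripper":100},{"dr":[0,0,0],"linear":[0.393,-0.039,0.02],"gripper":100},{"dr":[0,0,0],"linear":[0.393,-0.039,0.02],"gripper":100},{"dr":[0,0,0],"linear":[0.393,-0.039,0.02],"gripper":100},{"dr":[0,0,0],"linear":[0.393,-0.039,0.02],"gripper":100},{"dr":[0,0,0],"linear":[0.393,-0.039,0.02],"gripper":100},{"dr":[0,0,0],"linear":[0.393,-0.039,0.02],"gripper":100},{"dr":[0,0,0],"linear":[0.393,-0.039,0.02],"gripper":100}]'
python3 - <<'E'
from h import *
w1,C1=wload('w1'); w,C=wshot('w7'); s=get_state()
e1=blob(w1,*BL,(308,99))[0]; e=blob(w,*BL,proj(C,(.44,.397,.066)))[0]
print(s['position'],e,tri((C1,e1[0]),(C,e[0])),plane(C,e[0],.06),plane(C,e[0],.066)); go([.44,.397,.024],0)
E
```

```text
t: 12.82
position: [0.4411, 0.3913, 0.1554]
tcp_rot: [0.709, 0.706, -0.001, 0.001]
wrist_force: [0.3, 0.2, 0.4]
gripper_width: 1.002
grip_force: 0.0
[0.4413 0.3911 0.1555] ((314.0799255371094, 192.81080627441406), (47.244964599609375, 58.21171188354492), 2.8478293418884277) (array([0.44  , 0.3984, 0.0475]), [np.float64(0.00010781750446913009), np.float64(0.0001078175044691669)]) [0.4402 0.4014 0.06  ] [0.4402 0.4028 0.066 ]
lin [ 0.0061 -0.0013  0.1315] |0.132| dr [-0.0001  0.0015 -0.0051] q [-1.1845  0.5807  0.5457  1.9956 -0.4621  0.6897 -0.3527] t 12.88
```

View pics/w7.png

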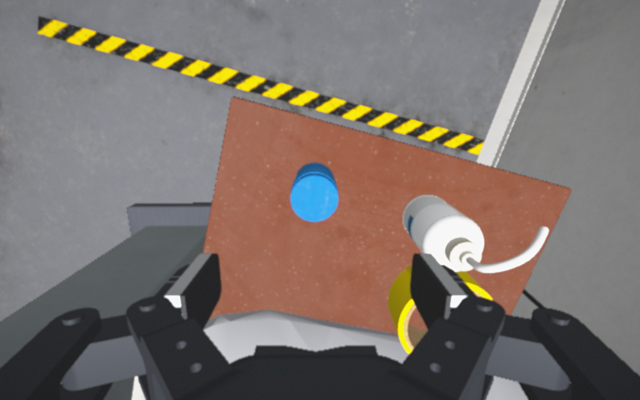

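The blue lid's top circle is centred at about (314,198), giving (0.440, 0.3985). The bottle and yellow tape are clear of the fingers.

```bash
python3 -m inch '[{"dr":[0,0,0],"linear":[0.0075,-0.001,0.05],"gripper":100},{"dr":[0,0,0],"linear":[0.0075,-0.001,0.1],"gripper":100},{"dr":[0,0,0],"linear":[0.0075,-0.001,0.131],"gripper":100},{"dr":[0,0,0],"linear":[0.0075,-0.001,0.131],"gripper":60},{"dr":[0,0,0],"linear":[0.0075,-0.001,0.131],"gripper":25},{"dr":[0,0,0],"linear":[0.0075,-0.001,0.131],"gripper":25},{"dr":[0,0,0],"linear":[0.0075,-0.001,0.131],"gripper":25},{"dr":[0,0,0],"linear":[0.0075,-0.001,0.131],"gripper":25},{"dr":[0,0,0],"linear":[0.0075,-0.001,0.131],"gripper":25}]' 30
python3 -c "
from h import *
go([.565,-.309,.12],0)"
```

```text
t: 14.0
position: [0.441, 0.4019, 0.0263]
tcp_rot: [0.708, 0.707, 0.002, 0.0]
wrist_force: [-0.1, -2.0, 6.6]
gripper_width: 0.434
grip_force: 30.4
lin [-0.7106  0.1254 -0.0946] |0.728| dr [ 0.0026 -0.0017 -0.0016] q [-1.0745  0.7627  0.3747  2.0293 -0.6099  0.456  -0.2396] t 14.00
```

```bash
python3 -m inch '[{"dr":[0,0,0],"linear":[0,0,-0.06],"gripper":25},{"dr":[0,0,0],"linear":[0,0,-0.12],"gripper":25},{"dr":[0,0,0],"linear":[0,0,-0.15],"gripper":25},{"dr":[0,0,0],"linear":[-0.7,0.1235,-0.15],"gripper":25},{"dr":[0,0,0],"linear":[-0.7,0.1235,-0.15],"gripper":25},{"dr":[0,0,0],"linear":[-0.7,0.1235,-0.15],"gripper":25},{"dr":[0,0,0],"linear":[-0.7,0.1235,-0.15],"gripper":25},{"dr":[0,0,0],"linear":[-0.7,0.1235,-0.15],"gripper":25},{"dr":[0,0,0],"linear":[-0.7,0.1235,-0.15],"gripper":25},{"dr":[0,0,0],"linear":[-0.7,0.1235,-0.15],"gripper":25}]'
python3 -c "
from h import *
go([.565,-.309,.12],0)"
```

```text
t: 15.25
position: [0.5155, -0.0308, 0.1751]
tcp_rot: [0.707, 0.707, 0.001, 0.0]
wrist_force: [1.2, 0.2, -0.7]
gripper_width: 0.438
grip_force: 30.5
lin [-0.2782  0.0495  0.055 ] |0.288| dr [ 0.0016 -0.0006 -0.0003] q [-0.4365  0.465   0.5497  2.1415 -0.4076  0.6345  0.3985] t 15.25
```

```bash
python3 -m inch '[{"dr":[0,0,0],"linear":[-0.278,0.0495,0],"gripper":25},{"dr":[0,0,0],"linear":[-0.278,0.0495,0.02],"gripper":25},{"dr":[0,0,0],"linear":[-0.278,0.0495,0.04],"gripper":25},{"dr":[0,0,0],"linear":[-0.278,0.0495,0.055],"gripper":25},{"dr":[0,0,0],"linear":[-0.278,0.0495,0.055],"gripper":25},{"dr":[0,0,0],"linear":[-0.278,0.0495,0.055],"gripper":25},{"dr":[0,0,0],"linear":[-0.278,0.0495,0.055],"gripper":25}]'
python3 - <<'E'
from h import *
w,C=wshot('w8'); s=get_state(); z=s['position'][2]
b=blob(w,*BL,proj(C,s['position']+[0,0,.04]))[0]
print(s['position'],s['q'],b,plane(C,b[0],z-.026+.06),plane(C,b[0],z-.026+.066))
for a in range(0,360,45):
  p=np.array([.566+.026*np.cos(np.radians(a)),-.3095+.026*np.sin(np.radians(a)),.028]); print(a,proj(C,p).round(0),end=' ')
E
```

```text
t: 16.12
position: [0.5644, -0.3061, 0.1196]
tcp_rot: [0.707, 0.707, 0.0, -0.0]
wrist_force: [-0.2, 0.3, 0.5]
gripper_width: 0.433
grip_force: 30.5
[ 0.5647 -0.3053  0.1197] [ 0.117   0.6707  0.459   1.8949 -0.4553  0.6808  0.8509] ((316.13232421875, 295.5386962890625), (97.04100036621094, 120.29325866699219), 1.56570303440094) [ 0.5647 -0.3051  0.1537] [ 0.5647 -0.3014  0.1597]
0 [351. 211.] 45 [342. 188.] 90 [317. 178.] 135 [293. 188.] 180 [283. 211.] 225 [294. 234.] 270 [317. 243.] 315 [341. 234.]
```

View pics/w8.png

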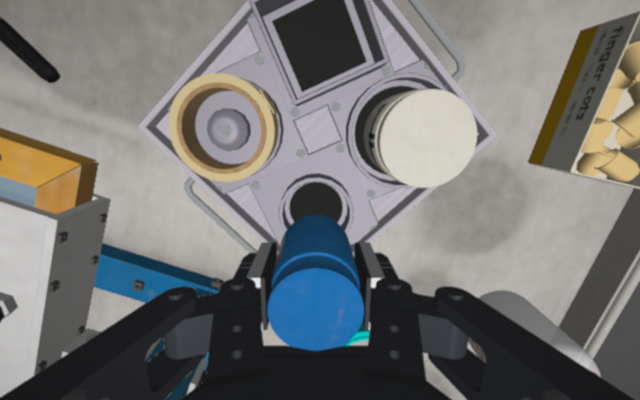

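Tape is flat on its spindle, the ink pot is in its cup, and the hardener cup rim (u 283–349) matches the prediction. The blue lid top is at about (316,307). I check the distance to nearby fixtures before lowering.

```bash
python3 - <<'E'
from h import *
T=cam('top');S=cam('scene');w,C=wload('w8')
print(plane(C,(316,307),.1597))
print('clamp',plane(T,(461,243),.1),plane(T,(452,250),.1),'redcap',plane(T,(469,158),.12))
E
python3 -c "
import cv2
a=cv2.imread('pics/top0.png')[150:290,380:540]; cv2.imwrite('pics/c1.png',cv2.resize(a,(640,560),interpolation=2))"
```

```text
[ 0.5647 -0.3061  0.1597]
clamp [ 0.4947 -0.4007  0.1   ] [ 0.4733 -0.3762  0.1   ] redcap [ 0.737  -0.4148  0.12  ]
```

View pics/c1.png

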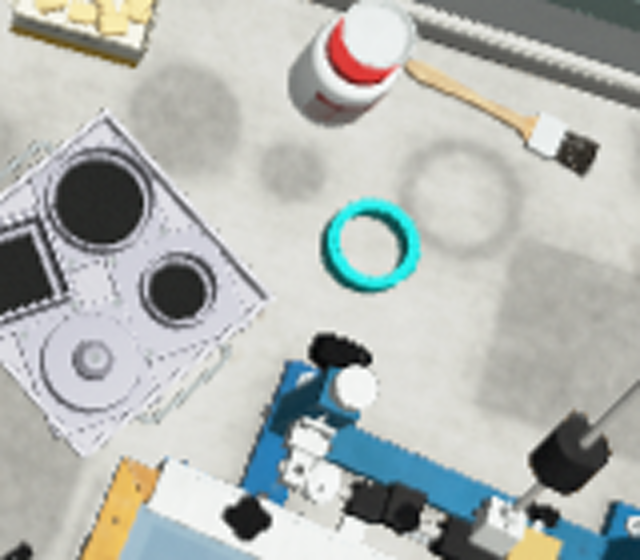

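The nearest fixture, the clamp knob, is at about (0.51, -0.40), roughly 10 cm from the cup. Clear to lower.

```bash
python3 -m inch '[{"dr":[0,0,0],"linear":[-0.0035,0.001,0.03],"gripper":25},{"dr":[0,0,0],"linear":[-0.0035,0.001,0.055],"gripper":25},{"dr":[0,0,0],"linear":[-0.0035,0.001,0.07],"gripper":25},{"dr":[0,0,0],"linear":[-0.0035,0.001,0.079],"gripper":25},{"dr":[0,0,0],"linear":[-0.0035,0.001,0.082],"gripper":25},{"dr":[0,0,0],"linear":[-0.0035,0.001,0.082],"gripper":25}]'
```

```text
t: 16.92
position: [0.5658, -0.3109, 0.0378]
tcp_rot: [0.707, 0.707, 0.0, 0.0]
wrist_force: [-0.5, 0.5, -0.7]
gripper_width: 0.434
grip_force: 30.5
```

```bash
python3 -m inch '[{"dr":[0,0,0],"linear":[0,0,0.001],"gripper":25},{"dr":[0,0,0],"linear":[0,0,0.0022],"gripper":25},{"dr":[0,0,0],"linear":[0,0,0.0022],"gripper":25}]'
```

```text
t: 17.3
position: [0.5658, -0.3112, 0.0368]
tcp_rot: [0.708, 0.707, 0.0, 0.001]
wrist_force: [-1.8, 1.0, 7.0]
gripper_width: 0.433
grip_force: 31.3
```

Contact at the expected height. I release, lift, and compute the bottle from the earlier wrist views.

```bash
python3 -m inch '[{"dr":[0,0,0],"linear":[0,0,0],"gripper":62},{"dr":[0,0,0],"linear":[0,0,0],"gripper":62},{"dr":[0,0,0],"linear":[0,0,0],"gripper":62},{"dr":[0,0,0],"linear":[0,0,-0.04],"gripper":62},{"dr":[0,0,0],"linear":[0,0,-0.1],"gripper":62},{"dr":[0,0,0],"linear":[0,0,-0.16],"gripper":62},{"dr":[0,0,0],"linear":[0.3,-0.04,-0.2],"gripper":80},{"dr":[0,0,0],"linear":[0.3,-0.04,-0.2],"gripper":80},{"dr":[0,0,0],"linear":[0.3,-0.04,-0.2],"gripper":80},{"dr":[0,0,0],"linear":[0.3,-0.04,-0.2],"gripper":80}]'
python3 - <<'E'
from h import *
C1=wload('w1')[1];C2=wload('w2')[1];C7=wload('w7')[1];T=cam('top');S=cam('scene')
print('collar',tri((C1,(403,131)),(C2,(525,94)),(C7,(461,253))))
print('tip',tri((C1,(451,107)),(C7,(546,230))))
for z in(.075,.09,.097): print(z,plane(C1,(403,131),z),plane(C2,(525,94),z),plane(C7,(461,253),z))
for C,n in((C1,'w1'),(C2,'w2'),(C7,'w7')):
    im=rd(n); m=cv2.inRange(cv2.cvtColor(im,cv2.COLOR_RGB2HSV),np.array([0,0,150]),np.array([180,45,255]))
    e=blob(im,(0,0,120),(180,50,255),proj(C,(.545,.36,.06)))[0]; print(n,np.round(e[0]+e[1],1))
s=get_state(); print(s['position'],s['q'])
for z in(0,.075): print(z,[proj(c,(.545,.362,z)).round(0) for c in(C1,C2,C7)])
E
```

```text
t: 18.55
position: [0.5324, -0.0631, 0.2281]
tcp_rot: [0.708, 0.707, 0.0, 0.0]
wrist_force: [0.6, 0.3, -0.6]
gripper_width: 0.8
grip_force: 0.0
collar (array([0.5437, 0.3644, 0.0907]), [np.float64(0.0003534025518437492), np.float64(0.0005441068691946253), np.float64(0.0003866655865285988)])
tip (array([0.5846, 0.3888, 0.1102]), [np.float64(0.00034181106773402485), np.float64(0.0003418110677339692)])
0.075 [0.5475 0.3635 0.075 ] [0.5539 0.3653 0.075 ] [0.5511 0.3576 0.075 ]
0.09 [0.5435 0.3642 0.09  ] [0.5447 0.3644 0.09  ] [0.5437 0.3645 0.09  ]
0.097 [0.5417 0.3645 0.097 ] [0.5404 0.364  0.097 ] [0.5403 0.3677 0.097 ]
w1 [416.9 125.6  46.2  92.9]
w2 [534.6  85.5  79.1 214.8]
w7 [512.4 302.3  23.   50.2]
[ 0.5324 -0.0631  0.2281] [-0.4129  0.4117  0.5952  2.0557 -0.3298  0.7664  0.3831]
0 [array([386., 130.]), array([457., 104.]), array([422., 217.])]
0.075 [array([401., 132.]), array([509., 100.]), array([454., 248.])]
```

```bash
python3 -c "
from h import *
go([.440,.298,.19],-58,48)"
```

```text
lin [ 0.3609 -0.0929  0.0382] |0.375| dr [-0.4225  0.7632  0.9493] q [-0.4129  0.4117  0.5952  2.0557 -0.3298  0.7664  0.3831] t 18.55
```

```bash
python3 -m inch '[{"dr":[-0.4225,0.763,0.949],"linear":[0.361,-0.093,0.038],"gripper":80},{"dr":[-0.4225,0.763,0.949],"linear":[0.361,-0.093,0.038],"gripper":80},{"dr":[-0.4225,0.763,0.949],"linear":[0.361,-0.093,0.038],"gripper":80},{"dr":[-0.4225,0.763,0.949],"linear":[0.361,-0.093,0.038],"gripper":80},{"dr":[-0.4225,0.763,0.949],"linear":[0.361,-0.093,0.038],"gripper":80},{"dr":[-0.4225,0.763,0.949],"linear":[0.361,-0.093,0.038],"gripper":80},{"dr":[-0.4225,0.763,0.949],"linear":[0.361,-0.093,0.038],"gripper":80},{"dr":[-0.4225,0.763,0.949],"linear":[0.361,-0.093,0.038],"gripper":80},{"dr":[-0.4225,0.763,0.949],"linear":[0.361,-0.093,0.038],"gripper":80}]'
python3 - <<'E'
from h import *
w,C=wshot('w9'); s=get_state(); print(s['q']); go([.44,.298,.19],-58,48)
for z in(0,.075,.09,.12): print(z,proj(C,(.5445,.364,z)).round(0),end=' ')
E
```

```text
t: 19.68
position: [0.463, 0.274, 0.2644]
tcp_rot: [0.895, 0.342, 0.275, -0.083]
wrist_force: [0.2, -1.0, 0.2]
gripper_width: 0.802
grip_force: 0.0
[-0.8112  0.177   0.2306  2.3826 -1.5328  0.0803  0.0821]
lin [-0.0431 -0.0304  0.0602] |0.080| dr [-0.0812  0.2511  0.155 ] q [-0.8112  0.177   0.2306  2.3826 -1.5328  0.0803  0.0821] t 19.73
0 [297. 198.] 0.075 [296. 178.] 0.09 [296. 173.] 0.12 [296. 161.]
```

View pics/w9.png

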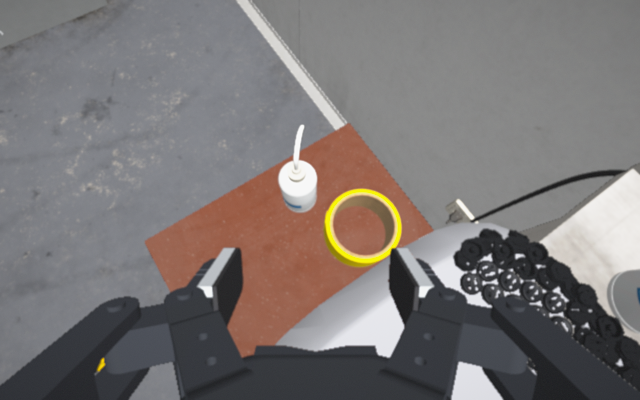

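The arm is stuck on wrist limits (q5, q6) with this tilt. The bottle stands at (299,185) with its spout pointing away. I'll tilt from the left rear instead (pointing azimuth about 8°, tilt 42°).

```bash
python3 -c "
from h import *
go([.455,.352,.20],-82,42)"
```

```text
lin [ 0.0024 -0.0603  0.0768] |0.098| dr [-0.33    0.1344  0.4898] q [-0.8112  0.177   0.2306  2.3826 -1.5328  0.0803  0.0821] t 19.73
```

```bash
python3 -m inch '[{"dr":[-0.33,0.134,0.49],"linear":[0.002,-0.06,0.077],"gripper":80},{"dr":[-0.33,0.134,0.49],"linear":[0.002,-0.06,0.077],"gripper":80},{"dr":[-0.33,0.134,0.49],"linear":[0.002,-0.06,0.077],"gripper":80},{"dr":[-0.33,0.134,0.49],"linear":[0.002,-0.06,0.077],"gripper":80},{"dr":[-0.33,0.134,0.49],"linear":[0.002,-0.06,0.077],"gripper":80}]'
python3 - <<'E'
from h import *
go([.455,.352,.20],-82,42)
E
```

```text
t: 20.35
position: [0.455, 0.3668, 0.2294]
tcp_rot: [0.939, 0.054, 0.339, -0.003]
wrist_force: [-0.1, 0.4, -1.1]
gripper_width: 0.798
grip_force: 0.0
lin [-0.0203  0.0138  0.022 ] |0.033| dr [ 0.0467  0.042  -0.006 ] q [-1.8246  0.6477  1.1472  2.3262 -1.5328  0.0795 -0.8654] t 20.35
```

To plan the tilted grasp offline, I fit a simple kinematic model from the recorded (q, pose) pairs.

```bash
cat > kin.py <<'E'
import numpy as np, itertools
from scipy.spatial.transform import Rotation as R
from scipy.optimize import least_squares
D=[([-1.2625,.5919,.0483,1.6096,-.0333,.9427,-.0337],[.2832,.6666,.2302],[.1995,.9799,-.0011,-.0002]),
([-1.0166,.3049,.4167,1.9509,-.1552,.917,-.5192],[.4492,.3128,.3008],[.706,.708,0,-.001]),
([-.054,.4382,.4646,1.9066,-.2566,.8553,.5432],[.557,-.2089,.2501],[.708,.707,.001,0]),
([.0786,.735,.3532,1.8238,-.3922,.6539,.664],[.6289,-.2491,.0848],[.707,.707,0,-.001]),
([-.0942,.4069,.4041,2.3281,-.357,.4636,.6017],[.411,-.1375,.1464],[.707,.707,-.001,-.004]),
([-1.1845,.5807,.5457,1.9956,-.4621,.6897,-.3527],[.4413,.3911,.1555],[.709,.706,-.001,.001]),
([.117,.6707,.459,1.8949,-.4553,.6808,.8509],[.5647,-.3053,.1197],[.707,.707,0,0]),
([-.4129,.4117,.5952,2.0557,-.3298,.7664,.3831],[.5324,-.0631,.2281],[.708,.707,0,0]),
([-.8112,.177,.2306,2.3826,-1.5328,.0803,.0821],[.463,.274,.2644],[.895,.342,.275,-.083]),
([-1.8246,.6477,1.1472,2.3262,-1.5328,.0795,-.8654],[.455,.3668,.2294],[.939,.054,.339,-.003])]
LO=np.array([-2.69,-.47,-1.27,.19,-1.53,.08,-3.09]);HI=np.array([2.69,2.24,1.36,2.51,4.68,2.07,3.09])
def fk(q,p,s):
    h,a,b,c,ox,oe,o7=p
    Rz=lambda t:R.from_rotvec([0,0,t]);Ry=lambda t:R.from_rotvec([0,t,0])
    A=Rz(s[0]*q[0]);x=np.array([0,0,h])+A.apply([ox,0,0])
    A=A*Ry(q[1])*Rz(s[1]*q[2]);x=x+A.apply([oe,0,a])
    A=A*Ry(q[3]);x=x+A.apply([-oe,0,0])+0
    A=A*Rz(s[2]*q[4]);x=x+A.apply([0,0,b])
    A=A*Ry(q[5]);x=x+A.apply([0,0,c]);A=A*Rz(s[3]*q[6]+o7)
    return x,A
def fit():
    best=None
    for s in itertools.product((1,-1),repeat=4):
        for o in(0,3.14):
            def f(p):
                r=[]
                for q,x,r4 in D:
                    X,A=fk(q,p,s); r+=list((X-x))+list(.3*(R.from_quat(r4).inv()*A).as_rotvec())
                return r
            o_=least_squares(f,[.3,.4,.4,.25,0,0,o])
            if best is None or o_.cost<best[0]: best=(o_.cost,o_.x,s)
    return best
if __name__=='__main__':
    b=fit(); print(b)
    for q,x,r4 in D:
        X,A=fk(q,b[1],b[2]); print((X-x).round(4),(R.from_quat(r4).inv()*A).as_rotvec().round(3))
E
python3 kin.py
```

```text
(np.float64(0.0029141578770411373), array([ 0.27147249,  0.59924374,  0.48150163,  0.25405045, -0.0689833 ,
        0.04410538,  1.57201552]), (-1, -1, -1, -1))
[-0.0418  0.0078  0.0119] [-0.    -0.     0.001]
[-0.0052  0.0149  0.0175] [-0.    -0.001  0.001]
[0.0057 0.0094 0.0093] [ 0.001  0.    -0.001]
[-0.0019  0.0191 -0.0086] [ 0. -0.  0.]
[ 0.0107  0.0101 -0.0074] [-0.006 -0.003  0.002]
[-0.0004  0.0024 -0.0043] [0.    0.001 0.002]
[ 0.0002  0.0097 -0.0069] [-0.     0.002  0.   ]
[ 0.0076 -0.0006  0.006 ] [-0.     0.     0.001]
[-0.0302  0.0176  0.0011] [ 0.006  0.002 -0.007]
[ 0.0184 -0.0148 -0.0187] [0. 0. 0.]
```

```bash
cat >> kin.py <<'E'
def frames(q):
    Rz=lambda t:R.from_rotvec([0,0,t]);Ry=lambda t:R.from_rotvec([0,t,0])
    A=[R.identity()]
    for i,t in enumerate(q): A.append(A[-1]*(Ry(t) if i in(1,3,5) else Rz(-t)))
    return [a.as_matrix() for a in A]
def linfit(lam=1e-3):
    M=[];y=[]
    for q,x,_ in D:
        F=frames(q); M.append(np.hstack([F[1],F[3],F[4],F[5],F[6]])); y+=x
    M=np.vstack(M);y=np.array(y); v0=np.zeros(15);v0[[2,5,11,14]]=[.27,.6,0.48,.25]
    n=15; A=np.vstack([M,lam*np.eye(n)]);b=np.r_[y,lam*v0]
    v=np.linalg.lstsq(A,b,rcond=None)[0]; return v,M@v-y
def fk2(q,v):
    F=frames(q); return np.hstack([F[1],F[3],F[4],F[5],F[6]])@v, R.from_matrix(F[7])*R.from_rotvec([0,0,np.pi/2])
E
python3 -c "
from kin import *
np.set_printoptions(precision=4,suppress=True)
for l in(1e-2,1e-1):
  v,r=linfit(l); print(v.reshape(5,3)); print(r.reshape(-1,3))"
```

```text
[[ 0.0014 -0.0229  0.2882]
 [-0.0005 -0.0137  0.6249]
 [ 0.0054 -0.0137 -0.0064]
 [-0.004   0.0026  0.4736]
 [ 0.004   0.0026  0.3018]]
[[-0.0003 -0.0007 -0.0004]
 [-0.0005  0.     -0.0002]
 [ 0.0001  0.0001  0.    ]
 [ 0.0002 -0.0005  0.    ]
 [-0.0003  0.0001 -0.0003]
 [ 0.0006  0.0003  0.0004]
 [ 0.0004 -0.0006  0.0003]
 [ 0.0002  0.0003  0.0001]
 [-0.0005  0.0005 -0.0003]
 [ 0.0001 -0.0001  0.0003]]
[[-0.0011 -0.0198  0.2807]
 [ 0.0011 -0.0167  0.6211]
 [ 0.0012 -0.0167 -0.0044]
 [-0.0013  0.0047  0.4756]
 [ 0.0052  0.0047  0.2893]]
[[-0.0014 -0.0006 -0.0006]
 [-0.0001  0.0001  0.    ]
 [ 0.0001 -0.0002  0.0004]
 [-0.0002 -0.     -0.    ]
 [-0.0002  0.0002 -0.0016]
 [ 0.0011  0.      0.0006]
 [ 0.0002 -0.0007  0.0005]
 [ 0.0004 -0.0005  0.0003]
 [-0.0003  0.0002 -0.0001]
 [-0.0009  0.0002  0.0005]]
```

Sub-millimetre model. Now I search tilt directions for feasibility at pick and place.

```bash
cat >> kin.py <<'E'
V=linfit(1e-2)[0]
def Rt(be,ti,flip=False):
    a=np.radians(be-90+(180 if flip else 0)); y=[np.cos(a),np.sin(a),0]; z=[0,0,-1]; x=np.cross(y,z)
    return R.from_matrix(np.array([x,y,z]).T)*R.from_rotvec([0,np.radians(-ti if flip else ti),0])
def ik(pos,Q,q0,m=.05):
    f=lambda q:np.r_[(fk2(q,V)[0]-pos)*5,(Q.inv()*fk2(q,V)[1]).as_rotvec()]
    g=lambda q:np.r_[f(q),1e-3*(q-q0)]
    o=least_squares(g,np.clip(q0,LO+m+.001,HI-m-.001),bounds=(LO+m,HI-m)); return o.x,np.abs(f(o.x)).max()
E
cat > srch.py <<'E'
from kin import *
np.set_printoptions(precision=2,suppress=True)
rng=np.random.default_rng(0)
axis=np.array([.5445,.364,0]);slv=np.array([.5675,-.186,.010])
for ti in(38,44):
  for be in range(-80,90,20):
    for fl in(0,1):
      Q=Rt(be,ti,fl); z=Q.apply([0,0,1]); out=[]
      for c,n in((axis,'pick'),(slv,'place')):
        p=c+[0,0,.064]+.024*z; best=(1,None)
        for k in range(5):
          q0=rng.uniform(LO,HI) if k else np.array([-.9,.6,.4,2.,-.4,.5,0]); q0[4]=(-1,-.5,0,1.5,3)[k]; q0[5]=.5
          q,e=ik(p,Q,q0)
          if e<best[0]: best=(e,q)
          if e<.01: break
        out.append((n,round(best[0],3),best[1] if best[0]<.01 else ''))
      if any(o[1]<.01 for o in out): print(ti,be,fl,*out)
E
timeout 500 python3 srch.py
```

```text
38 -80 0 ('pick', np.float64(0.0), array([-1.49,  1.41,  1.31,  1.71, -0.76,  1.14, -3.04])) ('place', np.float64(0.0), array([-0.75,  1.21,  1.16,  2.19, -1.38,  0.38, -1.72]))
38 -80 1 ('pick', np.float64(0.0), array([-1.38,  1.15,  0.93,  1.7 , -0.32,  0.96, -0.29])) ('place', np.float64(0.0), array([-0.59,  0.95,  0.8 ,  2.17,  0.27,  0.13, -0.16]))
38 -60 0 ('pick', np.float64(0.0), array([-1.57,  1.4 ,  1.31,  1.84, -0.85,  0.89, -2.69])) ('place', np.float64(0.114), '')
38 -60 1 ('pick', np.float64(0.0), array([-1.46,  1.13,  0.95,  1.83, -0.32,  0.69, -0.03])) ('place', np.float64(0.0), array([ 0.02,  0.73, -0.06,  2.25,  1.85,  0.64, -1.3 ]))
38 -40 0 ('pick', np.float64(0.0), array([-1.63,  1.39,  1.31,  1.98, -1.13,  0.67, -2.18])) ('place', np.float64(0.219), '')
38 -40 1 ('pick', np.float64(0.0), array([-1.5 ,  1.09,  0.93,  1.97, -0.35,  0.39,  0.28])) ('place', np.float64(0.0), array([ 0.39,  0.76, -0.45,  2.33,  2.19,  0.81, -1.14]))
38 -20 0 ('pick', np.float64(0.0), array([-1.54,  1.11,  0.99,  2.11, -1.46,  0.2 , -1.5 ])) ('place', np.float64(0.0), array([ 0.36,  0
[... 4370 characters left out ...]
 ('pick', np.float64(0.0), array([ 0.28,  1.21, -1.22,  2.2 ,  2.34,  0.69, -2.95])) ('place', np.float64(0.0), array([ 0.32,  0.85,  0.34,  2.05, -1.39,  1.05,  1.27]))
44 60 1 ('pick', np.float64(0.0), array([ 0.27,  1.2 , -1.21,  2.2 ,  2.35,  0.68,  0.18])) ('place', np.float64(0.0), array([ 1.26,  1.14, -1.09,  1.99,  0.41,  0.44,  2.8 ]))
44 80 0 ('pick', np.float64(0.0), array([ 0.36,  1.23, -1.22,  2.09,  1.88,  0.39, -2.17])) ('place', np.float64(0.0), array([ 0.37,  0.87,  0.25,  1.9 , -1.05,  1.11,  1.24]))
44 80 1 ('pick', np.float64(0.0), array([ 0.33,  1.17, -1.15,  2.09,  1.95,  0.31,  0.87])) ('place', np.float64(0.0), array([ 0.12,  0.98,  0.65,  1.91, -1.24,  1.38, -1.74]))
```

```bash
python3 - <<'E'
from h import *
go([.44,.30,.36],-40,10)
from kin import *
q=np.array([-1.0,.2,.35,1.9,-.15,.9,-.5])
for q5 in np.arange(-.15,2.8,.4):
    r=q.copy(); r[4]=q5; r[6]+=(q5+.15)*-.62
    x,A=fk2(r,V); z=A.apply([0,0,1]); y=A.apply([0,1,0]); print(round(q5,2),x.round(3),'z',z.round(2),'y',y.round(2))
E
```

```text
lin [ 0.065   0.0689 -0.1129] |0.147| dr [ 0.353  -0.4791 -0.6916] q [-1.8246  0.6477  1.1472  2.3262 -1.5328  0.0795 -0.8654] t 20.35
-0.15 [0.457 0.349 0.373] z [ 0.09  0.14 -0.99] y [0.99 0.07 0.1 ]
0.25 [0.515 0.276 0.382] z [ 0.29 -0.1  -0.95] y [0.96 0.07 0.28]
0.65 [0.58  0.222 0.421] z [ 0.51 -0.28 -0.82] y [0.86 0.12 0.5 ]
1.05 [0.643 0.196 0.485] z [ 0.72 -0.36 -0.6 ] y [0.69 0.21 0.69]
1.45 [0.693 0.202 0.563] z [ 0.88 -0.33 -0.34] y [0.44 0.32 0.84]
1.85 [0.723 0.239 0.644] z [ 0.98 -0.21 -0.07] y [0.15 0.41 0.9 ]
2.25 [0.728 0.301 0.714] z [0.99 0.   0.16] y [-0.15  0.44  0.88]
2.65 [0.707 0.378 0.762] z [0.91 0.26 0.32] y [-0.4   0.41  0.82]
```

```bash
cat > plan.py <<'E'
from h import *
from kin import *
def rows(qs,g=80,n=10,show=True):
    s=get_state(); X0=np.array(s['position']);T0=R.from_quat(s['tcp_rot']); q=np.array(s['q'])
    P0,B0=fk2(q,V); out=[];
    for w in qs:
        w=np.array(w); N=1
        while True:
            ps=[fk2(q+(w-q)*k/N,V) for k in range(N+1)]
            if all((a[1].inv()*b[1]).magnitude()<.17 and np.linalg.norm(a[0]-b[0])<.055 for a,b in zip(ps,ps[1:])) and np.abs((w-q)/N).max()<.22: break
            N+=1
        out+=[(x,A,q+(w-q)*(k+1)/N) for k,(x,A) in enumerate(ps[1:])]; q=w
    print(len(out),'rows; start',X0.round(3),s['q'].round(2),'t',s['t'])
    for x,A,j in out[:n]:
        l=T0.inv().apply(x-X0); d=(T0.inv()*A).as_rotvec()
        print('{"dr":%s,"linear":%s,"gripper":%d},'%(np.round(d,2).tolist(),np.round(l,3).tolist(),g),x.round(2))
E
python3 - <<'E'
from plan import *
rows([[-1.1,.35,.3,2.1,-.4,.5,-.6],[-.75,.5,-.1,2.2,2.3,.6,-.9]],n=30)
E
```

```text
25 rows; start [0.455 0.367 0.229] [-1.82  0.65  1.15  2.33 -1.53  0.08 -0.87] t 20.35
{"dr":[0.06, -0.07, -0.12],"linear":[-0.013, -0.017, 0.011],"gripper":80}, [0.45 0.38 0.21]
{"dr":[0.12, -0.14, -0.25],"linear":[-0.025, -0.032, 0.018],"gripper":80}, [0.44 0.4  0.2 ]
{"dr":[0.18, -0.2, -0.37],"linear":[-0.037, -0.045, 0.02],"gripper":80}, [0.44 0.41 0.19]
{"dr":[0.25, -0.25, -0.49],"linear":[-0.045, -0.056, 0.018],"gripper":80}, [0.43 0.42 0.18]
{"dr":[0.32, -0.28, -0.61],"linear":[-0.052, -0.065, 0.013],"gripper":80}, [0.42 0.43 0.18]
{"dr":[0.38, -0.31, -0.73],"linear":[-0.056, -0.071, 0.006],"gripper":80}, [0.41 0.43 0.19]
{"dr":[0.45, -0.32, -0.85],"linear":[-0.056, -0.075, -0.004],"gripper":80}, [0.4  0.44 0.19]
{"dr":[0.5, -0.33, -0.97],"linear":[-0.053, -0.075, -0.014],"gripper":80}, [0.4  0.44 0.2 ]
{"dr":[0.55, -0.32, -1.1],"linear":[-0.048, -0.073, -0.026],"gripper":80}, [0.39 0.43 0.22]
{"dr":[0.58, -0.31, -1.23],"linear":[-0.039, -0.069, -0.037],"gripper":80}, [0.39 0.43 0.23]
{"dr":[0.54, -0.33, -1.39],"linear":[-0.044, -0.042, -0.024],"gripper":80}, [0.4  0.4  0.22]

[... 559 characters left out ...]
, -2.49],"linear":[0.027, 0.076, 0.059],"gripper":80}, [0.52 0.3  0.2 ]
{"dr":[0.06, -0.26, -2.64],"linear":[0.045, 0.076, 0.068],"gripper":80}, [0.54 0.3  0.21]
{"dr":[-0.01, -0.21, -2.79],"linear":[0.062, 0.071, 0.076],"gripper":80}, [0.56 0.31 0.21]
{"dr":[-0.09, -0.15, -2.93],"linear":[0.078, 0.061, 0.083],"gripper":80}, [0.57 0.32 0.22]
{"dr":[-0.17, -0.07, -3.07],"linear":[0.092, 0.046, 0.089],"gripper":80}, [0.59 0.33 0.22]
{"dr":[0.24, -0.02, 3.06],"linear":[0.103, 0.028, 0.092],"gripper":80}, [0.59 0.35 0.22]
{"dr":[0.3, -0.12, 2.92],"linear":[0.11, 0.006, 0.093],"gripper":80}, [0.6  0.38 0.23]
{"dr":[0.36, -0.22, 2.77],"linear":[0.113, -0.018, 0.093],"gripper":80}, [0.6  0.4  0.23]
```

```bash
python3 -m inch '[{"dr":[0.06,-0.07,-0.12],"linear":[-0.013,-0.017,0.011],"gripper":80},{"dr":[0.12,-0.14,-0.25],"linear":[-0.025,-0.032,0.018],"gripper":80},{"dr":[0.18,-0.2,-0.37],"linear":[-0.037,-0.045,0.02],"gripper":80},{"dr":[0.25,-0.25,-0.49],"linear":[-0.045,-0.056,0.018],"gripper":80},{"dr":[0.32,-0.28,-0.61],"linear":[-0.052,-0.065,0.013],"gripper":80},{"dr":[0.38,-0.31,-0.73],"linear":[-0.056,-0.071,0.006],"gripper":80},{"dr":[0.45,-0.32,-0.85],"linear":[-0.056,-0.075,-0.004],"gripper":80},{"dr":[0.5,-0.33,-0.97],"linear":[-0.053,-0.075,-0.014],"gripper":80},{"dr":[0.55,-0.32,-1.1],"linear":[-0.048,-0.073,-0.026],"gripper":80},{"dr":[0.58,-0.31,-1.23],"linear":[-0.039,-0.069,-0.037],"gripper":80}]'
python3 - <<'E'
from plan import *
s=get_state(); q=s['q'].copy()
rows([[-.75,.5,-.1,2.2,2.3,.6,-.9]],n=20)
E
```

```text
t: 21.6
position: [0.3947, 0.4268, 0.2307]
tcp_rot: [0.735, 0.667, 0.111, -0.054]
wrist_force: [-0.3, 0.6, 0.0]
gripper_width: 0.802
grip_force: 0.0
16 rows; start [0.395 0.427 0.231] [-1.52  0.47  0.9   2.12 -0.85  0.66 -0.14] t 21.6
{"dr":[0.01, -0.12, -0.11],"linear":[-0.04, 0.001, 0.008],"gripper":80}, [0.39 0.39 0.21]
{"dr":[0.01, -0.24, -0.22],"linear":[-0.076, 0.007, 0.013],"gripper":80}, [0.4  0.36 0.2 ]
{"dr":[0.01, -0.34, -0.34],"linear":[-0.109, 0.017, 0.014],"gripper":80}, [0.4  0.32 0.19]
{"dr":[0.01, -0.44, -0.46],"linear":[-0.138, 0.032, 0.013],"gripper":80}, [0.42 0.29 0.19]
{"dr":[-0.0, -0.53, -0.59],"linear":[-0.16, 0.05, 0.01],"gripper":80}, [0.43 0.27 0.19]
{"dr":[-0.02, -0.61, -0.72],"linear":[-0.176, 0.072, 0.007],"gripper":80}, [0.45 0.25 0.19]
{"dr":[-0.05, -0.68, -0.86],"linear":[-0.185, 0.095, 0.003],"gripper":80}, [0.47 0.24 0.19]
{"dr":[-0.08, -0.73, -1.0],"linear":[-0.187, 0.12, 0.0],"gripper":80}, [0.5  0.23 0.19]
{"dr":[-0.12, -0.78, -1.14],"linear":[-0.183, 0.143, -0.001],"gripper":80}, [0.52 0.23 0.2 ]
{"dr":[-0.17, -0.81, -1.28],"linear":[-0.171, 0.166, -0.002],"gripper":80}, [0.54 0.24 0.2 ]
{"dr":[-0.22, -0.84, -1.43],"linear":[-0.154, 0.185, -0.001],"gripper":80}, [0.56 0.26 0.21]
{"dr":[-0.29, -0.85, -1.58],"linear":[-0.132, 0.2, 0.002],"gripper":80}, [0.58 0.28 0.21]
{"dr":[-0.35, -0.84, -1.72],"linear":[-0.105, 0.21, 0.005],"gripper":80}, [0.59 0.3  0.22]
{"dr":[-0.43, -0.83, -1.87],"linear":[-0.074, 0.215, 0.008],"gripper":80}, [0.6  0.33 0.22]
{"dr":[-0.51, -0.8, -2.01],"linear":[-0.042, 0.213, 0.011],"gripper":80}, [0.6  0.37 0.22]
{"dr":[-0.6, -0.76, -2.15],"linear":[-0.009, 0.205, 0.013],"gripper":80}, [0.6  0.4  0.23]
```

```bash
python3 -m inch '[{"dr":[0.01,-0.12,-0.11],"linear":[-0.04,0.001,0.008],"gripper":80},{"dr":[0.01,-0.24,-0.22],"linear":[-0.076,0.007,0.013],"gripper":80},{"dr":[0.01,-0.34,-0.34],"linear":[-0.109,0.017,0.014],"gripper":80},{"dr":[0.01,-0.44,-0.46],"linear":[-0.138,0.032,0.013],"gripper":80},{"dr":[0,-0.53,-0.59],"linear":[-0.16,0.05,0.01],"gripper":80},{"dr":[-0.02,-0.61,-0.72],"linear":[-0.176,0.072,0.007],"gripper":80},{"dr":[-0.05,-0.68,-0.86],"linear":[-0.185,0.095,0.003],"gripper":80},{"dr":[-0.08,-0.73,-1.0],"linear":[-0.187,0.12,0],"gripper":80},{"dr":[-0.12,-0.78,-1.14],"linear":[-0.183,0.143,-0.001],"gripper":80},{"dr":[-0.17,-0.81,-1.28],"linear":[-0.171,0.166,-0.002],"gripper":80}]'
python3 - <<'E'
from plan import *
Q=Rt(20,44,1); p=np.array([.5445,.364,.064])+.024*Q.apply([0,0,1]); pre=p-.15*Q.apply([0,0,1])
q=get_state()['q']; print(q)
g,e=ik(pre,Q,q); print('pre',pre,g.round(2),e); g2,e2=ik(p,Q,g); print(p,g2.round(2),e2)
rows([[-.75,.5,-.1,2.2,2.3,.6,-.9],g],n=20)
E
```

```text
t: 22.85
position: [0.5441, 0.2432, 0.2028]
tcp_rot: [0.19, 0.92, -0.108, 0.326]
wrist_force: [0.2, -0.2, 0.3]
gripper_width: 0.799
grip_force: 0.0
[-1.5389  0.7564  1.068   2.2063  0.0385  0.2346  0.4202]
pre [0.4623 0.3341 0.1546] [-0.63  0.53 -0.38  2.46  2.27  0.76 -1.19] 1.0557955612835637e-05
[0.5602 0.3697 0.0467] [-0.54  0.81 -0.35  2.27  2.46  0.82 -1.21] 3.543888822954454e-07
15 rows; start [0.544 0.243 0.203] [-1.54  0.76  1.07  2.21  0.04  0.23  0.42] t 22.85
{"dr":[0.04, 0.04, -0.09],"linear":[0.022, -0.013, 0.016],"gripper":80}, [0.53 0.23 0.18]
{"dr":[0.07, 0.06, -0.18],"linear":[0.031, -0.022, 0.029],"gripper":80}, [0.53 0.22 0.16]
{"dr":[0.07, 0.07, -0.27],"linear":[0.035, -0.025, 0.039],"gripper":80}, [0.53 0.22 0.15]
{"dr":[0.06, 0.06, -0.36],"linear":[0.034, -0.023, 0.046],"gripper":80}, [0.54 0.22 0.15]
{"dr":[0.03, 0.04, -0.43],"linear":[0.03, -0.014, 0.051],"gripper":80}, [0.54 0.22 0.15]
{"dr":[-0.02, -0.0, -0.5],"linear":[0.024, 0.002, 0.052],"gripper":80}, [0.56 0.24 0.15]
{"dr":[-0.1, -0.05, -0.56],"linear":[0.016, 0.026, 0.048],"gripper":80}, [0.57 0.26 0.15]
{"dr":[-0.19, -0.11, -0.6],"linear":[0.008, 0.055, 0.039],"gripper":80}, [0.58 0.28 0.16]
{"dr":[-0.3, -0.17, -0.64],"linear":[0.0, 0.089, 0.022],"gripper":80}, [0.59 0.32 0.18]
{"dr":[-0.43, -0.24, -0.66],"linear":[-0.007, 0.126, -0.004],"gripper":80}, [0.6  0.36 0.2 ]
{"dr":[-0.58, -0.31, -0.68],"linear":[-0.013, 0.162, -0.04],"gripper":80}, [0.6  0.4  0.23]
{"dr":[-0.58, -0.25, -0.64],"linear":[0.024, 0.137, -0.037],"gripper":80}, [0.56 0.39 0.21]
{"dr":[-0.58, -0.2, -0.6],"linear":[0.057, 0.11, -0.035],"gripper":80}, [0.53 0.37 0.18]
{"dr":[-0.58, -0.14, -0.57],"linear":[0.088, 0.081, -0.036],"gripper":80}, [0.5  0.35 0.17]
{"dr":[-0.58, -0.1, -0.53],"linear":[0.115, 0.051, -0.038],"gripper":80}, [0.46 0.33 0.15]
```

The wrist followed another null-space branch. I simulate a min-norm IK like the controller's, check it against that last move, and design a path that flips the wrist.

```bash
cat > sim.py <<'E'
from kin import *
def jac(q):
    x0,A0=fk2(q,V); J=np.zeros((6,7))
    for i in range(7):
        d=q.copy(); d[i]+=1e-5; x,A=fk2(d,V); J[:3,i]=(x-x0)/1e-5; J[3:,i]=(A*A0.inv()).as_rotvec()/1e-5
    return J
def step(q,x,A,n=30):
    q=q.copy()
    for _ in range(n):
        X,B=fk2(q,V); e=np.r_[x-X,(A*B.inv()).as_rotvec()]
        if np.abs(e).max()<1e-4: break
        J=jac(q); free=np.ones(7,bool)
        for _ in range(4):
            Jf=J*free; dq=Jf.T@np.linalg.solve(Jf@Jf.T+1e-4*np.eye(6),e)
            bad=((q+dq<LO)|(q+dq>HI))&free
            if not bad.any(): break
            free&=~bad
        q=np.clip(q+np.clip(dq,-.1,.1),LO,HI)
    return q,np.abs(e).max()
def track(q0,wps,verbose=True):
    """joint waypoints define the tool path; returns what min-norm IK does"""
    q=np.array(q0);ref=q.copy();mx=0
    for w in wps:
        w=np.array(w);N=int(max(2,np.ceil(np.abs(w-ref).max()/.15)))
        for k in range(N):
            r=ref+(w-ref)*(k+1)/N; q,e=step(q,*fk2(r,V)); mx=max(mx,e)
        ref=w
        if verbose: print('ref',w.round(2),'sim',q.round(2),'maxerr %.3f'%mx, fk2(q,V)[0].round(2))
    return q
E
python3 - <<'E'
from sim import *
np.set_printoptions(suppress=True)
q0=np.array([-1.52,.47,.9,2.12,-.85,.66,-.14]); g=np.array([-.75,.5,-.1,2.2,2.3,.6,-.9])
track(q0,[q0+(g-q0)*10/16])
print('actual [-1.54 .76 1.07 2.21 .04 .23 .42]')
qc=np.array([-1.5389,.7564,1.068,2.2063,.0385,.2346,.4202])
for a in (.6,.9,1.2):
  print('q6',a)
  track(qc,[[-1.3,.45,.7,1.75,.04,a,.3],[-1.1,.3,.4,1.65,.1,a,.0],[-1,.3,.2,1.65,1.2,a,-.4],[-.9,.4,0,1.7,2.3,a,-.9],[-.7,.5,-.2,2.2,2.4,.8,-1.1]])
E
```

```text
ref [-1.04  0.49  0.28  2.17  1.12  0.62 -0.62] sim [-1.54  0.75  1.07  2.2   0.05  0.24  0.43] maxerr 0.000 [0.54 0.24 0.2 ]
actual [-1.54 .76 1.07 2.21 .04 .23 .42]
q6 0.6
ref [-1.3   0.45  0.7   1.75  0.04  0.6   0.3 ] sim [-1.39  0.49  0.85  1.76 -0.13  0.6   0.45] maxerr 0.000 [0.62 0.44 0.37]
ref [-1.1   0.3   0.4   1.65  0.1   0.6   0.  ] sim [-1.41  0.37  0.86  1.67 -0.27  0.6   0.31] maxerr 0.000 [0.62 0.49 0.48]
ref [-1.    0.3   0.2   1.65  1.2   0.6  -0.4 ] sim [-1.62  0.52  1.2   1.68  0.18  0.26  0.4 ] maxerr 0.000 [0.71 0.47 0.57]
ref [-0.9  0.4  0.   1.7  2.3  0.6 -0.9] sim [-1.3   0.45  0.57  1.72  2.48  0.46 -1.26] maxerr 0.000 [0.71 0.6  0.59]
ref [-0.7  0.5 -0.2  2.2  2.4  0.8 -1.1] sim [-1.15  0.53  0.4   2.22  2.64  0.65 -1.49] maxerr 0.000 [0.61 0.43 0.28]
q6 0.9
ref [-1.3   0.45  0.7   1.75  0.04  0.9   0.3 ] sim [-1.42  0.51  0.91  1.76 -0.12  0.9   0.45] maxerr 0.000 [0.55 0.38 0.34]
ref [-1.1   0.3   0.4   1.65  0.1   0.9   0.  ] sim [-1.47  0.4   0.96  1.67 -0.23  0.9   0.29] maxerr 0.000 [0.57 0.43 0.44]
ref [-1.    0.3   0.2   1.65  1.2   0.9  -0.4 ] sim
[... 235 characters left out ...]
sim [-1.28  0.58  0.59  2.23  2.78  0.62 -1.68] maxerr 0.000 [0.61 0.43 0.28]
q6 1.2
ref [-1.3   0.45  0.7   1.75  0.04  1.2   0.3 ] sim [-1.45  0.53  0.96  1.76 -0.1   1.19  0.46] maxerr 0.000 [0.48 0.32 0.35]
ref [-1.1   0.3   0.4   1.65  0.1   1.2   0.  ] sim [-1.51  0.43  1.04  1.67 -0.18  1.19  0.29] maxerr 0.000 [0.5  0.36 0.43]
ref [-1.    0.3   0.2   1.65  1.2   1.2  -0.4 ] sim [-1.66  0.61  1.35  1.68  0.59  0.72 -0.  ] maxerr 0.000 [0.68 0.29 0.59]
ref [-0.9  0.4  0.   1.7  2.3  1.2 -0.9] sim [-1.62  0.7   1.23  1.74  2.23  0.72 -1.44] maxerr 0.000 [0.72 0.49 0.73]
ref [-0.7  0.5 -0.2  2.2  2.4  0.8 -1.1] sim [-1.34  0.61  0.69  2.23  2.85  0.6  -1.79] maxerr 0.000 [0.61 0.43 0.28]
```

The simulation reproduces the controller. I look for the shortest flip, then simulate the whole pick and place chain.

```bash
cat >> sim.py <<'E'
def cart(q,poses,n=12):
    for p,Q in poses:
        x0,A0=fk2(q,V); d=(A0.inv()*Q).as_rotvec(); m=0;q1=q;jm=0
        for k in range(n):
            t=(k+1)/n; qn,e=step(q1,x0+(p-x0)*t,A0*R.from_rotvec(d*t)); m=max(m,e); jm=max(jm,np.abs(qn-q1).max()); q1=qn
        q=q1; print('  ->',np.round(p,3),q.round(2),'err %.3f jump %.2f'%(m,jm),'rot %.2f'%np.linalg.norm(d))
    return q
E
python3 - <<'E'
from sim import *
qc=np.array([-1.5389,.7564,1.068,2.2063,.0385,.2346,.4202])
ax=np.array([.5445,.364,.064]);sl=np.array([.5675,-.186,.074])
for name,W in {'a':[[-1,.3,.2,1.65,1.2,.6,-.4],[-.9,.4,0,1.7,2.3,.6,-.9]],'b':[[-1,.5,.2,1.9,1.2,.5,-.4],[-.9,.5,0,2.0,2.3,.6,-.9]],'c':[[-.9,.5,0,2.,2.3,.6,-.9]]}.items():
    print(name); q=track(qc,W)
    for be,bp in((20,0),(10,-10)):
        Q=Rt(be,44,1);z=Q.apply([0,0,1]);P=Rt(bp,44,1);zp=P.apply([0,0,1])
        a=ax+.024*z; b=sl+.024*zp
        cart(q,[(a-.15*z,Q),(a,Q),(a+[0,0,.13],Q),(b+[0,0,.12],P),(b,P)])
E
```

```text
a
ref [-1.    0.3   0.2   1.65  1.2   0.6  -0.4 ] sim [-1.63  0.53  1.22  1.69  0.12  0.26  0.45] maxerr 0.000 [0.71 0.47 0.57]
ref [-0.9  0.4  0.   1.7  2.3  0.6 -0.9] sim [-1.3   0.45  0.57  1.72  2.47  0.46 -1.26] maxerr 0.000 [0.71 0.6  0.59]
  -> [0.462 0.334 0.155] [-1.11  0.54  0.25  2.49  2.64  0.59 -1.64] err 0.000 jump 0.08 rot 0.72
  -> [0.56  0.37  0.047] [-0.93  0.81  0.18  2.29  2.79  0.67 -1.72] err 0.000 jump 0.03 rot 0.00
  -> [0.56  0.37  0.177] [-1.05  0.54  0.33  2.28  2.71  0.39 -1.59] err 0.000 jump 0.03 rot 0.00
  -> [ 0.584 -0.186  0.177] [ 0.19  0.49  0.19  2.39  3.74  0.57 -1.89] err 0.000 jump 0.11 rot 0.35
  -> [ 0.584 -0.186  0.057] [ 0.17  0.79  0.22  2.42  3.58  0.88 -1.74] err 0.000 jump 0.03 rot 0.00
  -> [0.458 0.349 0.155] [-1.3   0.56  0.37  2.43  2.32  0.51 -1.57] err 0.000 jump 0.08 rot 0.76
  -> [0.561 0.367 0.047] [-1.03  0.82  0.23  2.26  2.54  0.61 -1.71] err 0.000 jump 0.03 rot 0.00
  -> [0.561 0.367 0.177] [-1.2   0.58  0.47  2.25  2.4   0.33 -1.5 ] err 0.000 jump 0.03 rot 0.00
  -> [ 0.584 -0.189  0.177] [ 0.07  0.49  0.23  2.41  3.43  0.5
[... 1783 characters left out ...]
00
  -> [ 0.584 -0.186  0.177] [ 0.33  0.48  0.    2.38  3.62  0.51 -1.75] err 0.000 jump 0.11 rot 0.35
  -> [ 0.584 -0.186  0.057] [ 0.28  0.77  0.06  2.41  3.49  0.82 -1.61] err 0.000 jump 0.03 rot 0.00
  -> [0.458 0.349 0.155] [-1.14  0.53  0.16  2.42  2.18  0.58 -1.41] err 0.000 jump 0.05 rot 0.50
  -> [0.561 0.367 0.047] [-0.92  0.8   0.08  2.26  2.43  0.66 -1.55] err 0.000 jump 0.03 rot 0.00
  -> [0.561 0.367 0.177] [-1.08  0.55  0.3   2.24  2.22  0.39 -1.29] err 0.000 jump 0.03 rot 0.00
  -> [ 0.584 -0.189  0.177] [ 0.17  0.48  0.1   2.41  3.33  0.52 -1.7 ] err 0.000 jump 0.11 rot 0.35
  -> [ 0.584 -0.189  0.057] [ 0.17  0.78  0.1   2.43  3.27  0.84 -1.66] err 0.000 jump 0.03 rot 0.00
```

```bash
python3 - <<'E'
from plan import *
rows([[-.9,.5,0,2.,2.3,.6,-.9]],n=20)
E
```

```text
13 rows; start [0.544 0.243 0.203] [-1.54  0.76  1.07  2.21  0.04  0.23  0.42] t 22.85
{"dr":[0.02, 0.02, -0.08],"linear":[0.014, 0.002, 0.009],"gripper":80}, [0.54 0.25 0.19]
{"dr":[0.02, 0.03, -0.16],"linear":[0.018, 0.006, 0.016],"gripper":80}, [0.54 0.25 0.18]
{"dr":[0.02, 0.03, -0.23],"linear":[0.018, 0.014, 0.022],"gripper":80}, [0.55 0.25 0.17]
{"dr":[0.01, 0.01, -0.3],"linear":[0.015, 0.025, 0.025],"gripper":80}, [0.56 0.26 0.17]
{"dr":[-0.02, -0.02, -0.37],"linear":[0.009, 0.041, 0.027],"gripper":80}, [0.57 0.27 0.17]
{"dr":[-0.06, -0.05, -0.43],"linear":[0.001, 0.061, 0.025],"gripper":80}, [0.58 0.29 0.18]
{"dr":[-0.11, -0.1, -0.48],"linear":[-0.009, 0.086, 0.02],"gripper":80}, [0.6  0.31 0.19]
{"dr":[-0.18, -0.15, -0.52],"linear":[-0.02, 0.115, 0.011],"gripper":80}, [0.61 0.34 0.2 ]
{"dr":[-0.26, -0.21, -0.56],"linear":[-0.032, 0.147, -0.003],"gripper":80}, [0.63 0.37 0.21]
{"dr":[-0.35, -0.28, -0.58],"linear":[-0.043, 0.182, -0.024],"gripper":80}, [0.64 0.4  0.24]
{"dr":[-0.45, -0.34, -0.6],"linear":[-0.055, 0.217, -0.051],"gripper":80}, [0.65 0.44 0.26]
{"dr":[-0.56, -0.41, -0.61],"linear":[-0.065, 0.253, -0.086],"gripper":80}, [0.65 0.48 0.29]
{"dr":[-0.69, -0.48, -0.61],"linear":[-0.074, 0.287, -0.129],"gripper":80}, [0.65 0.52 0.33]
```

```bash
python3 -m inch '[{"dr":[0.02,0.02,-0.08],"linear":[0.014,0.002,0.009],"gripper":80},{"dr":[0.02,0.03,-0.16],"linear":[0.018,0.006,0.016],"gripper":80},{"dr":[0.02,0.03,-0.23],"linear":[0.018,0.014,0.022],"gripper":80},{"dr":[0.01,0.01,-0.3],"linear":[0.015,0.025,0.025],"gripper":80},{"dr":[-0.02,-0.02,-0.37],"linear":[0.009,0.041,0.027],"gripper":80},{"dr":[-0.06,-0.05,-0.43],"linear":[0.001,0.061,0.025],"gripper":80},{"dr":[-0.11,-0.1,-0.48],"linear":[-0.009,0.086,0.02],"gripper":80},{"dr":[-0.18,-0.15,-0.52],"linear":[-0.02,0.115,0.011],"gripper":80},{"dr":[-0.26,-0.21,-0.56],"linear":[-0.032,0.147,-0.003],"gripper":80},{"dr":[-0.35,-0.28,-0.58],"linear":[-0.043,0.182,-0.024],"gripper":80}]'
python3 - <<'E'
from plan import *
from sim import *
q=get_state()['q'].copy(); rows([q],n=0)
w=np.array([-.9,.5,0,2.,2.3,.6,-.9]); x,A=fk2(w,V)
Q=Rt(20,44,1);z=Q.apply([0,0,1]);a=np.array([.5445,.364,.064])+.024*z
print('via far'); cart(q,[(x,A),(a-.15*z,Q),(a,Q)])
print('direct'); cart(q,[(a-.15*z+[0,0,.03],Q),(a-.15*z,Q),(a,Q)])
s=get_state();T=R.from_quat(s['tcp_rot']); p=a-.15*z+[0,0,.03]
for p,O in((x,A),(p,Q)): print(T.inv().apply(p-s['position']),(T.inv()*O).as_rotvec())
E
```

```text
t: 24.1
position: [0.6108, 0.3319, 0.2007]
tcp_rot: [-0.09, 0.916, -0.133, 0.367]
wrist_force: [-0.2, -0.5, -0.2]
gripper_width: 0.799
grip_force: 0.0
1 rows; start [0.611 0.332 0.201] [-1.45  0.76  0.9   2.11  1.08  0.14 -0.12] t 24.1
via far
  -> [0.645 0.523 0.327] [-1.14  0.52  0.33  2.01  2.45  0.5  -1.14] err 0.000 jump 0.38 rot 0.63
  -> [0.462 0.334 0.155] [-1.    0.52  0.1   2.48  2.52  0.62 -1.51] err 0.000 jump 0.04 rot 0.40
  -> [0.56  0.37  0.047] [-0.84  0.79  0.05  2.29  2.69  0.7  -1.58] err 0.000 jump 0.03 rot 0.00
direct
  -> [0.462 0.334 0.185] [-1.02  0.44  0.12  2.46  2.45  0.54 -1.41] err 0.000 jump 0.41 rot 0.42
  -> [0.462 0.334 0.155] [-0.98  0.52  0.07  2.48  2.5   0.63 -1.48] err 0.000 jump 0.01 rot 0.00
  -> [0.56  0.37  0.047] [-0.82  0.79  0.02  2.29  2.67  0.7  -1.55] err 0.000 jump 0.03 rot 0.00
[-0.1567  0.1403 -0.0977] [-0.4286 -0.4496 -0.0983]
[ 0.116   0.0169 -0.0927] [-0.4164 -0.0603  0.0142]
```

```bash
python3 -m inch '[{"dr":[-0.1,-0.015,0.003],"linear":[0.029,0.004,-0.023],"gripper":80},{"dr":[-0.2,-0.03,0.007],"linear":[0.058,0.008,-0.046],"gripper":80},{"dr":[-0.31,-0.045,0.01],"linear":[0.087,0.013,-0.07],"gripper":80},{"dr":[-0.416,-0.06,0.014],"linear":[0.116,0.017,-0.093],"gripper":80},{"dr":[-0.416,-0.06,0.014],"linear":[0.116,0.017,-0.093],"gripper":80},{"dr":[-0.416,-0.06,0.014],"linear":[0.116,0.017,-0.093],"gripper":80}]'
python3 - <<'E'
from plan import *
from sim import *
s=get_state(); print(s['q'])
Q=Rt(20,44,1);z=Q.apply([0,0,1]);a=np.array([.5445,.364,.064])+.024*z
T=R.from_quat(s['tcp_rot'])
for p in(a-.10*z,a): print(T.inv().apply(p-s['position']),(T.inv()*Q).as_rotvec())
w,C=wshot('w10'); print([proj(C,(.5445,.364,zz)).round(0).tolist() for zz in(0,.075,.09)])
E
```

```text
t: 24.85
position: [0.4571, 0.3326, 0.1839]
tcp_rot: [-0.162, 0.914, 0.066, 0.366]
wrist_force: [0.1, -0.6, -0.9]
gripper_width: 0.795
grip_force: 0.0
[-0.9954  0.4364  0.1094  2.4948  2.4892  0.5592 -1.4418]
[ 0.016  -0.0006  0.0749] [ 0.0035 -0.0067 -0.    ]
[ 0.0153 -0.001   0.1749] [ 0.0035 -0.0067 -0.    ]
[[315.0, 124.0], [315.0, 184.0], [315.0, 198.0]]
```

View pics/w10.png

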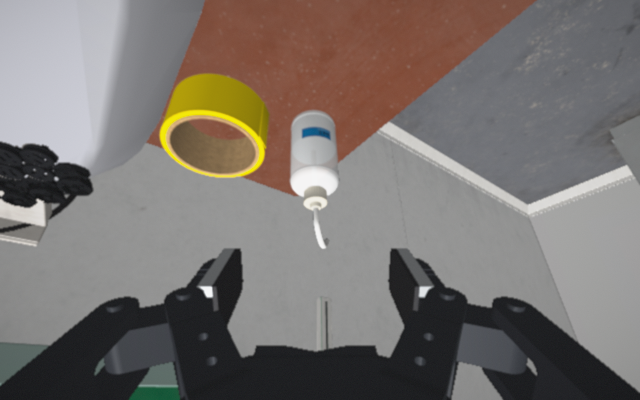

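The flip worked. The wrist view shows the bottle's body at u≈315 (shoulder v≈185), exactly where predicted, with the yellow tape clear at left. I advance along the tool axis.

```bash
python3 -m inch '[{"dr":[0.003,-0.007,0],"linear":[0.015,-0.001,0.04],"gripper":78},{"dr":[0.003,-0.007,0],"linear":[0.015,-0.001,0.08],"gripper":78},{"dr":[0.003,-0.007,0],"linear":[0.015,-0.001,0.11],"gripper":78},{"dr":[0.003,-0.007,0],"linear":[0.015,-0.001,0.135],"gripper":78},{"dr":[0.003,-0.007,0],"linear":[0.015,-0.001,0.155],"gripper":78},{"dr":[0.003,-0.007,0],"linear":[0.015,-0.001,0.165],"gripper":78},{"dr":[0.003,-0.007,0],"linear":[0.015,-0.001,0.165],"gripper":78}]'
python3 - <<'E'
from plan import *
s=get_state(); Q=Rt(20,44,1);z=Q.apply([0,0,1]);a=np.array([.5445,.364,.064])+.024*z
T=R.from_quat(s['tcp_rot']); print(s['q'],T.inv().apply(a-s['position'])); wshot('w11')
E
```

```text
t: 25.78
position: [0.5599, 0.3676, 0.055]
tcp_rot: [-0.158, 0.912, 0.063, 0.372]
wrist_force: [0.1, -0.3, 0.5]
gripper_width: 0.779
grip_force: 0.0
[-0.818   0.7777  0.0393  2.3155  2.6949  0.7179 -1.5725] [0.0051 0.0019 0.0066]
```

View pics/w11.png

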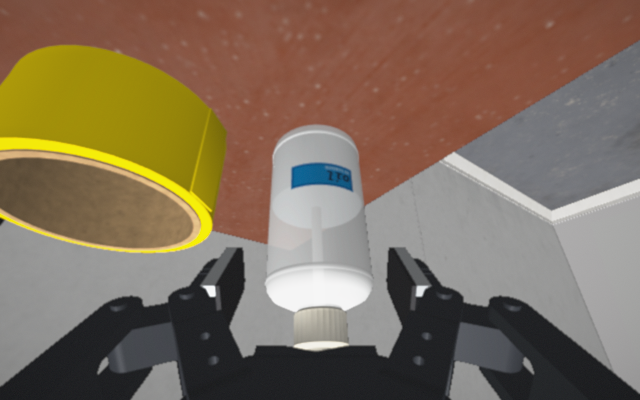

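The bottle is centred between the fingers, with the yellow tape clear. A final 10 mm in, then close.

```bash
python3 -m inch '[{"dr":[0,0,0],"linear":[0.004,0.001,0.005],"gripper":78},{"dr":[0,0,0],"linear":[0.008,0.002,0.0095],"gripper":78},{"dr":[0,0,0],"linear":[0.008,0.002,0.0095],"gripper":40},{"dr":[0,0,0],"linear":[0.008,0.002,0.0095],"gripper":35},{"dr":[0,0,0],"linear":[0.008,0.002,0.0095],"gripper":35},{"dr":[0,0,0],"linear":[0.008,0.002,0.0095],"gripper":35},{"dr":[0,0,0],"linear":[0.008,0.002,0.0095],"gripper":35}]' 30
```

```text
t: 26.7
position: [0.5598, 0.3697, 0.0428]
tcp_rot: [-0.158, 0.912, 0.063, 0.372]
wrist_force: [-0.4, -0.7, -1.4]
gripper_width: 0.514
grip_force: 30.4
```

```bash
cat > pl.py <<'E'
from plan import *
from sim import *
G=np.array([.5598,.3697,.0428]);A0=R.from_quat([-.158,.912,.063,.372])
Z=R.from_rotvec([0,0,np.radians(-30)]); AP=Z*A0
off=G-[.5445,.364,0]; PL=np.array([.5675,-.1855,.010])+Z.apply(off)
def show(*ps):
    s=get_state();T=R.from_quat(s['tcp_rot'])
    for p,O in ps: print(np.round(T.inv().apply(p-s['position']),4),'dr',(T.inv()*O).as_rotvec().round(3),'|%.3f|'%np.linalg.norm(p-s['position']))
E
python3 - <<'E'
from pl import *
q=get_state()['q'].copy(); print(q,PL)
show((G+[0,0,.14],A0),(PL+[0,0,.13],AP),(PL,AP)); q=cart(q,[(G+[0,0,.14],A0),(PL+[0,0,.13],AP),(PL,AP)])
E
```

```text
[-0.8161  0.8038  0.0324  2.3113  2.6983  0.7395 -1.5817] [ 0.5836 -0.1882  0.0528]
[-0.0978 -0.0003 -0.1001] dr [ 0.001 -0.    -0.   ] |0.140|
[ 0.021  -0.5338 -0.2147] dr [0.367 0.001 0.374] |0.576|
[ 0.1118 -0.5335 -0.1217] dr [0.367 0.001 0.374] |0.559|
  -> [0.56  0.37  0.183] [-0.96  0.52  0.21  2.27  2.53  0.41 -1.4 ] err 0.000 jump 0.03 rot 0.00
  -> [ 0.584 -0.188  0.183] [ 0.15  0.47  0.12  2.41  3.33  0.52 -1.72] err 0.000 jump 0.10 rot 0.52
  -> [ 0.584 -0.188  0.053] [ 0.15  0.8   0.12  2.44  3.27  0.87 -1.67] err 0.000 jump 0.03 rot 0.00
```

```bash
python3 -m inch '[{"dr":[0,0,0],"linear":[-0.033,0,-0.034],"gripper":35},{"dr":[0,0,0],"linear":[-0.07,0,-0.071],"gripper":35},{"dr":[0,0,0],"linear":[-0.098,0,-0.1],"gripper":35},{"dr":[0.037,0,0.037],"linear":[-0.086,-0.053,-0.1115],"gripper":35},{"dr":[0.073,0,0.075],"linear":[-0.074,-0.107,-0.123],"gripper":35},{"dr":[0.11,0,0.112],"linear":[-0.062,-0.16,-0.1345],"gripper":35},{"dr":[0.147,0,0.15],"linear":[-0.05,-0.214,-0.146],"gripper":35},{"dr":[0.184,0,0.187],"linear":[-0.0385,-0.267,-0.1575],"gripper":35},{"dr":[0.22,0,0.224],"linear":[-0.0265,-0.32,-0.169],"gripper":35},{"dr":[0.257,0,0.262],"linear":[-0.0145,-0.374,-0.1805],"gripper":35}]'
python3 - <<'E'
from pl import *
show((PL+[0,0,.13],AP),(PL+[0,0,.08],AP))
E
```

```text
t: 27.95
position: [0.5765, -0.0227, 0.1831]
tcp_rot: [0.011, 0.926, -0.006, 0.378]
wrist_force: [-0.0, 0.2, -1.1]
gripper_width: 0.515
grip_force: 31.4
[-0.0076 -0.1653  0.0084] dr [0.109 0.002 0.112] |0.166|
[ 0.0274 -0.1651  0.0441] dr [0.109 0.002 0.112] |0.173|
```

```bash
python3 -m inch '[{"dr":[0.036,0,0.037],"linear":[-0.003,-0.055,0.003],"gripper":35},{"dr":[0.073,0,0.075],"linear":[-0.005,-0.11,0.006],"gripper":35},{"dr":[0.109,0,0.112],"linear":[-0.0075,-0.165,0.0085],"gripper":35},{"dr":[0.109,0,0.112],"linear":[0.01,-0.165,0.027],"gripper":35},{"dr":[0.109,0,0.112],"linear":[0.027,-0.165,0.044],"gripper":35},{"dr":[0.109,0,0.112],"linear":[0.027,-0.165,0.044],"gripper":35}]'
python3 - <<'E'
from pl import *
w,C=wshot('w12'); s=get_state(); print(s['q']); show((PL+[0,0,.05],AP),(PL,AP))
snap('top','t2'); snap('scene','s2')
a=cv2.imread('pics/t2.png')[165:265,330:463]; b=cv2.imread('pics/s2.png')[180:280,290:423]; c=cv2.imread('pics/w12.png')
r=lambda i:cv2.resize(i,(400,300),interpolation=2)
cv2.imwrite('pics/m2.png',np.vstack([np.hstack([r(a),r(b)]),np.hstack([r(c),r(c[100:300,200:466])])]))
E
```

```text
t: 28.7
position: [0.5826, -0.1865, 0.131]
tcp_rot: [0.083, 0.923, -0.035, 0.374]
wrist_force: [1.1, 0.2, -0.4]
gripper_width: 0.513
grip_force: 31.4
[ 0.2312  0.5862  0.0462  2.4451  3.2697  0.6659 -1.6245]
[ 0.0202 -0.0016  0.0215] dr [ 0.001 -0.001  0.   ] |0.030|
[ 0.0551 -0.0015  0.0573] dr [ 0.001 -0.001  0.   ] |0.080|
```

View pics/m2.png

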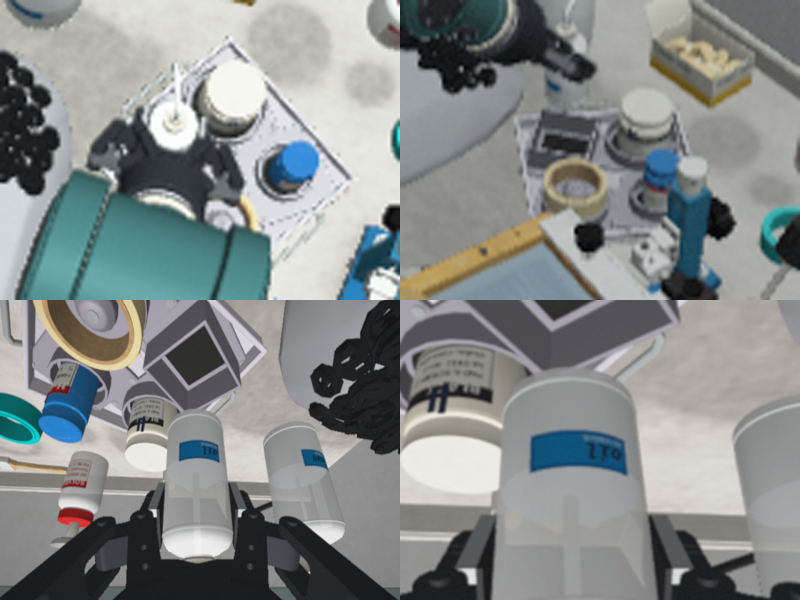

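Pots and tape sit well. The bottle hangs above the sleeve: in w12 its foot's edge is near (312,149) and the sleeve floor near (304,69). I check the alignment numerically.

```bash
python3 - <<'E'
from pl import *
w,C=wload('w12')
m=cv2.inRange(cv2.cvtColor(w,cv2.COLOR_RGB2GRAY),0,60)
n,l,st,ce=cv2.connectedComponentsWithStats(m)
for i in range(1,n):
    if st[i,4]>300 and abs(ce[i][0]-304)<60 and ce[i][1]<120: print('floor',ce[i],st[i],plane(C,ce[i],.010))
ctr=np.array([.5675,-.1855])+(np.array([.5826,-.1865])-PL[:2])
for a in range(0,360,30):
    p=np.r_[ctr+.0225*np.array([np.cos(np.radians(a)),np.sin(np.radians(a))]),.0885]; print(a,proj(C,p).round(0),end=' ')
cr=w[110:230,230:400]; cv2.imwrite('pics/c3.png',cv2.resize(cr[:,:,::-1],(680,480),interpolation=2))
# edges of body in a few rows
g=cv2.cvtColor(w,cv2.COLOR_RGB2GRAY).astype(int)
E
```

```text
floor [313.0995  75.2334] [ 266   36   93   77 3740] [ 0.5704 -0.1863  0.01  ]
0 [323. 193.] 30 [342. 188.] 60 [356. 178.] 90 [360. 165.] 120 [352. 151.] 150 [332. 142.] 180 [307. 140.] 210 [284. 147.] 240 [272. 160.] 270 [273. 174.] 300 [284. 185.] 330 [302. 192.]
```

View pics/c3.png

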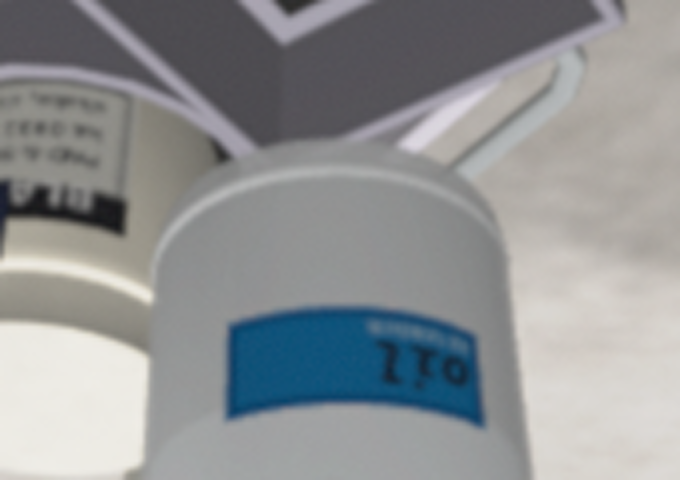

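Foot is about 2 mm from plan and within the 8 mm play. I lower, stopping just above the floor.

```bash
python3 -m inch '[{"dr":[0,0,0],"linear":[0.015,0,0.018],"gripper":35},{"dr":[0,0,0],"linear":[0.028,0,0.032],"gripper":35},{"dr":[0,0,0],"linear":[0.038,0,0.043],"gripper":35},{"dr":[0,0,0],"linear":[0.046,0,0.051],"gripper":35},{"dr":[0,0,0],"linear":[0.051,0,0.056],"gripper":35},{"dr":[0,0,0],"linear":[0.0525,0,0.0575],"gripper":35},{"dr":[0,0,0],"linear":[0.0525,0,0.0575],"gripper":35}]'
```

```text
t: 29.72
position: [0.5865, -0.1873, 0.0553]
tcp_rot: [0.083, 0.922, -0.035, 0.376]
wrist_force: [0.4, -0.5, -1.3]
gripper_width: 0.516
grip_force: 31.4
```

```bash
python3 -m inch '[{"dr":[0,0,0],"linear":[0.001,0,0.001],"gripper":35},{"dr":[0,0,0],"linear":[0.002,0,0.002],"gripper":35},{"dr":[0,0,0],"linear":[0.002,0,0.002],"gripper":35}]'
```

```text
t: 30.1
position: [0.5868, -0.1873, 0.0531]
tcp_rot: [0.083, 0.922, -0.035, 0.377]
wrist_force: [-1.8, -0.1, 2.6]
gripper_width: 0.517
grip_force: 31.4
```

Contact. I release and back out along the tool axis.

```bash
python3 -m inch '[{"dr":[0,0,0],"linear":[0,0,0],"gripper":72},{"dr":[0,0,0],"linear":[0,0,0],"gripper":72},{"dr":[0,0,0],"linear":[0,0,0],"gripper":72},{"dr":[0,0,0],"linear":[0,0,-0.03],"gripper":72},{"dr":[0,0,0],"linear":[0,0,-0.08],"gripper":72},{"dr":[0,0,0],"linear":[0,0,-0.13],"gripper":72},{"dr":[0,0,0],"linear":[-0.04,0,-0.16],"gripper":72},{"dr":[0,0,0],"linear":[-0.04,0,-0.16],"gripper":72}]'
python3 - <<'E'
from pl import *
w,C=wshot('w13'); snap('top','t3'); snap('scene','s3')
a=cv2.imread('pics/t3.png')[100:280,160:460]; b=cv2.imread('pics/s3.png')[130:290,170:430]; c=cv2.imread('pics/w13.png')
r=lambda i:cv2.resize(i,(400,280),interpolation=2)
cv2.imwrite('pics/m3.png',np.vstack([np.hstack([r(a),r(b)]),np.hstack([r(c),r(c[0:200,100:420])])]))
E
```

```text
t: 31.1
position: [0.5479, -0.1648, 0.0815]
tcp_rot: [0.085, 0.925, -0.035, 0.37]
wrist_force: [0.6, 1.2, -1.6]
gripper_width: 0.717
grip_force: 0.0
```

View pics/m3.png

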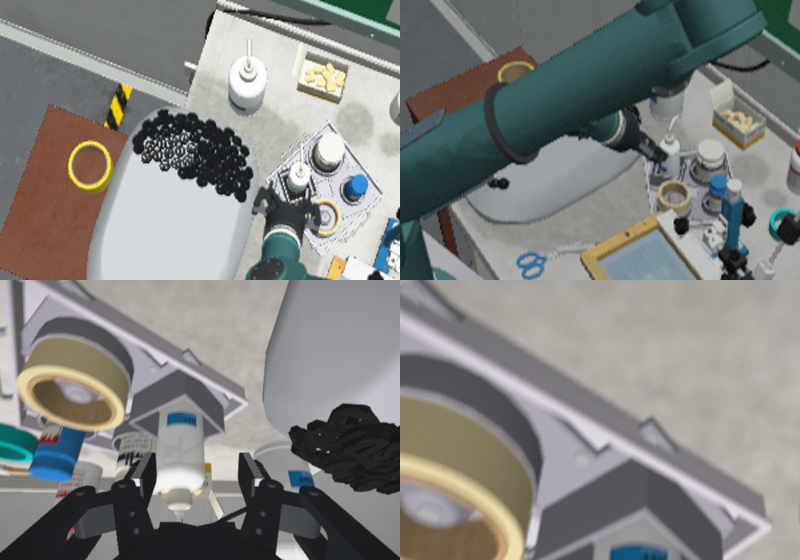

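The bottle stands in its sleeve and the gripper is open, but it backed out only about 5 cm, so a joint is near its limit. I check the joints and choose an upward exit.

```bash
python3 - <<'E'
from pl import *
s=get_state(); q=np.clip(s['q'],LO,HI); print(s['q'],s['position'],s['wrist_force']); T=R.from_quat(s['tcp_rot']); p=np.array(s['position'])
z=T.apply([0,0,1])
for tgt in([(p+[-.02,0,.10],T)],[(p+[0,0,.12],T)],[(p+[-.04,.02,.10],T)],[(p-.05*z+[0,0,.08],T)]):
    cart(q,tgt,6); print(T.inv().apply(tgt[0][0]-p))
E
```

```text
[ 0.9754  0.9784 -1.0608  2.5052  2.4952  1.0395 -0.579 ] [ 0.5481 -0.1661  0.0826] [ 0.2763 -0.0084 -0.617 ]
  -> [ 0.528 -0.166  0.183] [ 1.07  0.68 -1.17  2.48  2.29  0.76 -0.54] err 0.000 jump 0.05 rot 0.00
[-0.0551 -0.0034 -0.0857]
  -> [ 0.548 -0.166  0.203] [ 1.07  0.63 -1.16  2.42  2.23  0.69 -0.49] err 0.000 jump 0.07 rot 0.00
[-0.0831  0.0004 -0.0865]
  -> [ 0.508 -0.146  0.183] [ 1.08  0.7  -1.25  2.51  2.23  0.84 -0.52] err 0.007 jump 0.19 rot 0.00
[-0.0382  0.0125 -0.1019]
  -> [ 0.514 -0.16   0.199] [ 1.12  0.65 -1.25  2.49  2.23  0.76 -0.5 ] err 0.000 jump 0.09 rot 0.00
[-0.0554  0.0003 -0.1077]
```

```bash
python3 - <<'E'
from pl import *
s=get_state(); q=np.clip(s['q'],LO,HI); T=R.from_quat(s['tcp_rot']); p=np.array(s['position'])
P=[p+[-.006,-.010,.008],p+[-.018,-.010,.04],p+[-.02,-.01,.10],p+[-.02,-.01,.16]]
cart(q,[(x,T) for x in P],4)
for x in P: print(T.inv().apply(x-p).round(4))
w,C=wload('w13'); print([proj(C,(.569,-.186,zz)).round(0).tolist() for zz in(.01,.085,.1)])
E
```

```text
-> [ 0.542 -0.176  0.091] [ 0.99  0.94 -1.07  2.48  2.47  0.98 -0.56] err 0.000 jump 0.01 rot 0.00
  -> [ 0.53  -0.176  0.123] [ 1.03  0.85 -1.11  2.5   2.42  0.92 -0.56] err 0.000 jump 0.02 rot 0.00
  -> [ 0.528 -0.176  0.183] [ 1.09  0.68 -1.16  2.47  2.3   0.74 -0.52] err 0.000 jump 0.05 rot 0.00
  -> [ 0.528 -0.176  0.243] [ 1.18  0.49 -1.19  2.42  2.18  0.53 -0.46] err 0.000 jump 0.06 rot 0.00
[-0.0027 -0.0109 -0.0086]
[-0.0163 -0.0131 -0.0398]
[-0.0565 -0.0132 -0.0845]
[-0.098  -0.013  -0.1277]
[[291.0, 172.0], [285.0, 283.0], [283.0, 311.0]]
```

```bash
python3 -m inch '[{"dr":[0,0,0],"linear":[-0.003,-0.011,-0.009],"gripper":78},{"dr":[0,0,0],"linear":[-0.003,-0.011,-0.009],"gripper":78},{"dr":[0,0,0],"linear":[-0.016,-0.013,-0.04],"gripper":78},{"dr":[0,0,0],"linear":[-0.036,-0.013,-0.062],"gripper":78},{"dr":[0,0,0],"linear":[-0.056,-0.013,-0.085],"gripper":78},{"dr":[0,0,0],"linear":[-0.098,-0.013,-0.128],"gripper":78},{"dr":[0,0,0],"linear":[-0.098,-0.013,-0.128],"gripper":78},{"dr":[0,0,0],"linear":[-0.098,-0.013,-0.128],"gripper":78}]'
python3 - <<'E'
from pl import *
w,C=wshot('w14'); snap('top','t4'); snap('scene','s4'); print(get_state()['q'])
a=cv2.imread('pics/t4.png')[140:280,160:460]; b=cv2.imread('pics/s4.png')[150:270,290:450]; c=cv2.imread('pics/w14.png')
r=lambda i:cv2.resize(i,(400,280),interpolation=2)
cv2.imwrite('pics/m4.png',np.vstack([np.hstack([r(a),r(b)]),np.hstack([r(c),r(c[50:250,160:480])])]))
t0,t4=rd('top0'),rd('t4'); print('yellow',blob(t0,*YE,(227,207))[0],blob(t4,*YE,(227,207))[0])
d=np.abs(t0[100:180,320:372].astype(int)-t4[100:180,320:372]).max(2); print('bigbottle changed px',(d>40).sum())
E
```

```text
t: 32.25
position: [0.5286, -0.1741, 0.2419]
tcp_rot: [0.084, 0.924, -0.037, 0.371]
wrist_force: [-0.1, -0.2, -0.6]
gripper_width: 0.781
grip_force: 0.0
[ 1.2214  0.5413 -1.2526  2.4495  2.1758  0.584  -0.4285]
yellow ((227.70420837402344, 206.98370361328125), (32.25210952758789, 34.25925064086914), 132.4346923828125) ((227.69039916992188, 206.95762634277344), (32.25091552734375, 34.25672149658203), 132.533935546875)
bigbottle changed px 0
```

View pics/m4.png

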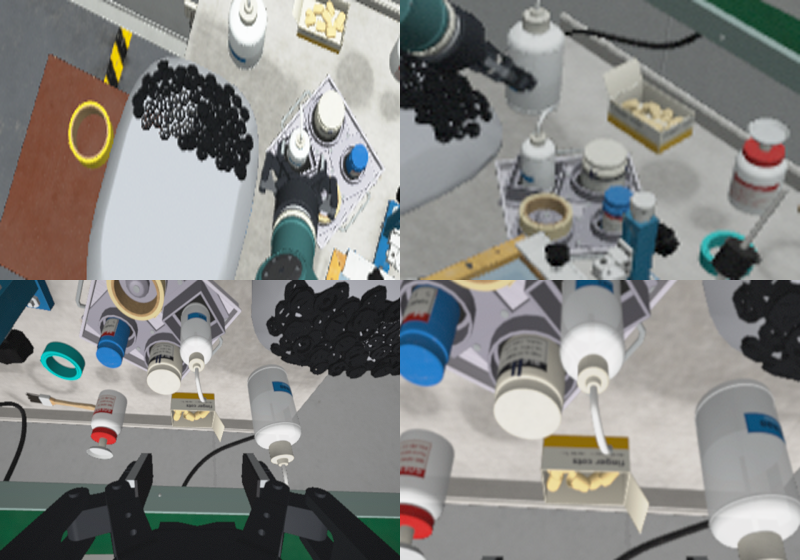

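All four things are seated and upright, and the yellow tape and big bottle have not moved. I hand in.

```bash
python3 -c "
from rig import *
print(job_done())"
```

```text
the job is handed in; nothing more can be done
None
```

I packed the ink pot, hardener pot, small wash bottle and masking tape upright into their own inserts and handed the job in at about 32 s of the 96 s; the yellow tape and big bottle had not moved in the final top-camera check, and the hand-in gave no verdict.

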